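# Hold the loaded fixture plate out over the inspection mirror

### The job

The undersides of the two brass check weights are to be looked at in the tilted mirror: set the large weight into the large round nest of the fixture plate and the small weight into the small one, both upright and let go, neither of them dropped, while the plate is still well back on its stand. Then slide the plate out between its guides, over the mirror, until the line scribed across it is level with the end of the stand; loaded like this it would tip off, so keep hold of it, lying flat on the deck, and finish while still holding it, without letting go. Do not let the plate tip or lift on the way, do not knock a weight over, and leave the other things where they are.

Things in the scene. Friction and masses are not known exactly. Their poses are not given: they have to be found in the camera images.
- stand: Grey slide stand, fixed: a deck 210 mm long and 127 mm wide, its top 80 mm above the table, on two legs, with a steel guide strip along each side (5 mm high above the deck, 12 mm wide, 103 mm apart inside) that ends flush with the deck's end, so that the end shows on both sides of the plate. Origin under its centre on the table; x = outward along the slide, z = up.
- stand_end (a point): The end of the stand over which the plate slides out: middle of the end edge of the deck's top face, 105 mm outward from the stand's centre. x = level, outward along the slide, y = across it, z = up.
- plate_line (a point): Where the thin dark line scribed across the fixture plate crosses the plate's middle, on its top face, 10 mm inward of the plate's centre: the plate's outer end is 130 mm outward (+x) of it. At the start it is 90 to 120 mm short of the stand's end. Axes as the plate's.
- handle (a point): Centre of the round bar of the steel bow handle on the plate's inner end, for sliding the plate and holding it down. The bar is 10 mm thick, lies level across the plate (along y), with 66 mm of straight bar to grip; its axis is 32 mm above the plate's top face and 78 mm inward (-x) from the line. Axes as the plate's.
- large_nest (a point): Centre of the floor of the large nest in the plate: a round recess 33 mm across and 4 mm deep, with a smaller window through its floor, 88 mm outward of the line and 24 mm to +y of the plate's middle. Axes as the plate's. Its floor is 5 mm above the plate's underside.
- small_nest (a point): Centre of the floor of the small nest: a round recess 27 mm across and 4 mm deep, with a smaller window through its floor, 88 mm outward of the line and 24 mm to -y of the plate's middle. Axes as the plate's. Its floor is 5 mm above the plate's underside.
- weight_200_mid (a point): Middle of the large brass check weight, half-way up: 29 mm across at the body, 30 mm high, with a knob on top, 200 g. It stands upright on the table; z = up.
- weight_100_mid (a point): Middle of the small brass check weight, half-way up: 23 mm across at the body, 24 mm high, with a knob on top, 100 g. It stands upright on the table; z = up.
- weight_200: The large brass check weight; origin at the centre of its underside, z up through the knob.
- weight_100: The small brass check weight; origin at the centre of its underside, z up through the knob.
- plate: Loose aluminium fixture plate, 240 mm long, 100 mm wide, 9 mm thick, 0.4 to 0.6 kg, with handle and nests. It lies on the deck between the guide strips, 1.5 mm of play on each side. Loaded with both weights it tips, unless held, once its outer end hangs out more than about 90 mm; at the line it takes about 4 N down on the handle to hold it. Origin at the centre of its underside; x along it, outward, y across it, z up.
- mirror: Small tilted inspection mirror on a black foot, 100x76 mm and 55 mm high, fixed on the table beyond the stand's end, under where the nests come to lie; origin at the centre of its underside.
- bag_sealer: Fixed bag sealer behind the weights, 107 mm wide (y) and 375 mm deep (x); origin under its centre. Its arm stands raised towards the robot: the black grip at the arm's end reaches 165 mm in front of (-x) the origin, 175 to 225 mm above the table. Keep clear of it.
- bench_scale: Fixed bench scale behind the stand, 190 mm wide (y), 250 mm deep (x), up to 125 mm high; origin under its centre. Keep clear of it.
- loupe: Bystander: black watchmaker's loupe, 38 mm across, 30 mm high; origin at the centre of its underside. Leave it alone.
- tweezers: Bystander: long steel tweezers lying flat, 136 mm long, 16 mm wide, 10 mm high; origin at the centre of its underside. Leave it alone.
- rubber_stamp: Bystander: brown hand stamp, 28x52 mm, 76 mm high; origin at the centre of its underside. Leave it alone.
- vial0: Bystander: white sample vial, 26 mm across, 52 mm high; origin at the centre of its underside. Leave it alone.
- vial1: Bystander: white sample vial, 26 mm across, 52 mm high; origin at the centre of its underside. Leave it alone.
- vial2: Bystander: white sample vial, 26 mm across, 52 mm high; origin at the centre of its underside. Leave it alone.
- tape_roll_clear: Bystander: roll of clear tape, 93 mm across, 49 mm high; origin at the centre of its underside. Leave it alone.
Not all that is in view belongs to the job. What is meant by the weight_200 is not purple, and is the smaller of those in its own colour.

How it is judged:
By the outcome, as a careful person would: the job done as asked, in the order asked, and still so for the second after the job is handed in, while the arm keeps its last pose, push and grip.
It also fails if it takes over 64 s, if anything falls off the work surface, if the arm or the gripper's body presses on something with over 40 N, if the wrist force passes 120 N, or if a joint passes its speed limit or range.

### The arm

A 6-joint arm with a two-finger parallel gripper is mounted at the origin on a cart in front of the work surface, level with it; the furniture and walls round the work are solid. World frame = base frame: x ahead of the robot, y to its left, z up, the work surface at z = 0. Lengths are in m, angles in rad, forces in N, time in s.
With the tool pointing down it reaches from about 0.3 to 0.875 m from the base axis. Payload 6.4 kg.
Tool frame: the origin (TCP) lies between the finger pads; the fingertips stand 11 mm ahead of it and the grasp point (between the pads) lies 8 mm behind it (manip.tip_extent is the distance from the TCP to the fingertips, in m); z points along the fingers, y is the direction in which the jaws open and shut (so a half turn about z gives the same grasp; the last joint's range is limited). The gripper opens to 88 mm and grips with 3 to 60 N. Pads are 18 mm wide; open, the fingers measure 123 mm over their backs; the gripper's body (75 mm by 187 mm) begins 45 mm behind the grasp point.
Start: joints at [0.962, 0.181, 1.607, -0, 1.354, -0.206], TCP at [0.225, 0.529, 0.219] pointing down, gripper open.
Joint ranges: [-2.99, 2.99], [-0.89, 2.07], [0.3, 2.58], [-1.14, 4.28], [0, 2.63], [-3.12, 3.12]. Speed limits (rad/s): [2.57, 2.57, 3.01, 3.14, 3.14, 3.14].

### API

Orientations are given as a rotation vector (axis times angle).
In Python, from workcell import manip gives the robot as it stands.
- The arm moves only by the tool apply_moves, never from a script. Its argument "motion" is a list of rows, each a list of 7 numbers: the shift along the tool's x, y, z in m, then the turn, a rotation vector about the tool's x, y, z in degrees, then the opening, from 0 (shut) to 1 (fully open). A call has 1 to 10 rows; each row is the pose to reach, as a shift and turn from the pose commanded when the call began, along the tool's axes at that moment; what a row does not reach only later rows make up. A row lasts 1/8 s, in which the tool goes at most 62.5 mm and 10.7 degrees, less where a joint would pass 70% of its speed; a pose out of reach is approached as far as the arm can. A call with a gripper value outside its range is refused whole. The fingers move at their own pace and stop on an object; "newtons" is the grip in N (left out, the last holds). Time passes only in rows, so rows that repeat a pose let the fingers close. It gives the time, the measured TCP pose, the force and the opening at its end, in the units of the state.
- manip.get_state(): the state, without advancing time (a new reading comes with each control period).
- manip.capture(name): name is "side" or "top" or "wrist"; returns a dict with "image" (384x512x3 uint8, red, green, blue), "mtx" (3x3 intrinsics, pixels), "k1" (the pictures are not rectified: a ray, as slopes to the right and down, at radius r is drawn at 1 + k1 r^2 times it, then the intrinsics apply), "rvec" (rotation vector, rad) and "tvec" (3), from world to camera coordinates, as OpenCV has them. Camera axes: x right, y down, z forward; pixel columns grow to the right and rows downward; lengths in m; the calibration is good to about 2 mm. A picture is of the moment at which its call begins. There is no depth.
- manip.sign_off(): hands the job in, once; it reports no verdict.
The state is a dict: "t": time; "qpos": joint angles; "qd": joint speeds; "joint_efforts": joint torques, N m; "tcp_pos": TCP position; "tcp_rot": TCP orientation; "force": force on the tool from outside, world axes, zero at the start; "torque": the same for the moment, N m; "opening": opening from 0.0 (shut) to 1.0 (fully open).
Only numpy, scipy, OpenCV 4.12 (cv2) and the standard library are available. Lean on these libraries where they do the work, as an engineer would, in place of code of your own. Each camera call takes 0.05 s, during which the arm holds its last target.

## Working session

There is one attempt and no reset: what is moved stays moved. The work goes in short steps, Python scripts to look and compute and a tool call to move; the robot and the scene stay as the last step left them, time stands still between calls to the robot, and variables do not carry over. Pictures are saved under pics/ and viewed, and the job is handed in when it is done.

Besides the shell and the picture viewer there is one more tool, called after "Emit:" as name(argument=value, ...) on one line, values as JSON. apply_moves: Moves the arm, as the interface text tells. Its arguments: {"type":"object","properties":{"motion":{"type":"array"},"newtons":{"type":"number"}},"required":["motion"]}

```bash
ls; mkdir -p pics; cat > h.py <<'E'
import numpy as np, cv2
from workcell import manip
from scipy.spatial.transform import Rotation as R
import pickle
def cap(n,fn):
    c=manip.capture(n); cv2.imwrite(f'pics/{fn}.png',cv2.cvtColor(c['image'],cv2.COLOR_RGB2BGR)); pickle.dump(c,open(f'pics/{fn}.pkl','wb')); return c
def load(fn): return pickle.load(open(f'pics/{fn}.pkl','rb'))
def crop(fn,out,x0,y0,w,h,s):
    im=cv2.imread(f'pics/{fn}.png')[y0:y0+h,x0:x0+w]; cv2.imwrite(f'pics/{out}.png',cv2.resize(im,None,fx=s,fy=s,interpolation=cv2.INTER_CUBIC))
def ray(c,uv):
    K=np.array(c['mtx']); p=np.array([(uv[0]-K[0,2])/K[0,0],(uv[1]-K[1,2])/K[1,1]])
    q=p.copy()
    for _ in range(30): q=p/(1+c['k1']*(q@q))
    Rm=R.from_rotvec(np.ravel(c['rvec'])).as_matrix(); t=np.ravel(c['tvec'])
    return -Rm.T@t, Rm.T@np.array([q[0],q[1],1])
def at_z(c,uv,z):
    o,d=ray(c,uv); return o+d*(z-o[2])/d[2]
def proj(c,P):
    Rm=R.from_rotvec(np.ravel(c['rvec'])).as_matrix(); p=Rm@np.array(P)+np.ravel(c['tvec'])
    q=p[:2]/p[2]; q=q*(1+c['k1']*(q@q)); K=np.array(c['mtx']); return np.array([K[0,0]*q[0]+K[0,2],K[1,1]*q[1]+K[1,2]])
E
python3 - <<'E'
from h import *
for n in('side','top','wrist'):
    c=cap(n,n+'0'); print(n,ray(c,(256,192)),c['mtx'][0],c['k1'])
s=manip.get_state();print(s,manip.tip_extent)
E
```

```text
pics
side (array([0.51493454, 0.98976493, 0.8685775 ]), array([ 0.0379918 , -0.74932842, -0.66158045])) [454.83495624   0.         246.21460984] -0.0626887266415657
top (array([0.42407634, 0.1541032 , 1.20790086]), array([ 0.13978334, -0.02292794, -0.98992612])) [350.82826319   0.         254.99177785] 0.013677534686989198
wrist (array([0.16442286, 0.5544523 , 0.38427235]), array([ 0.23514331, -0.09739619, -0.96707744])) [340.10537535   0.         254.6782696 ] -0.06469642859705464
{'t': 0.15, 'qpos': array([ 9.61684701e-01,  1.81346962e-01,  1.60773590e+00, -4.84034292e-08,
        1.35383035e+00, -2.06322309e-01]), 'qd': array([ 0.00058271, -0.00332293, -0.00366014, -0.0001864 ,  0.0011637 ,
        0.00134475]), 'joint_efforts': array([ 2.13908461e-03, -4.34224498e+01, -3.42178667e+01,  7.04297237e-02,
        3.55497049e-02, -6.44073202e-05]), 'tcp_pos': array([0.22513895, 0.52862877, 0.21825081]), 'tcp_rot': array([-6.28326747e-01, -3.07758295e+00,  1.90400048e-03]), 'force': array([-1.05772013,  0.36464233, -0.29628445]), 'torque': array([ 0.01876984,  0.02857492, -0.01202756]), 'opening': 0.999833977100529} 0.011
```

View pics/top0.png

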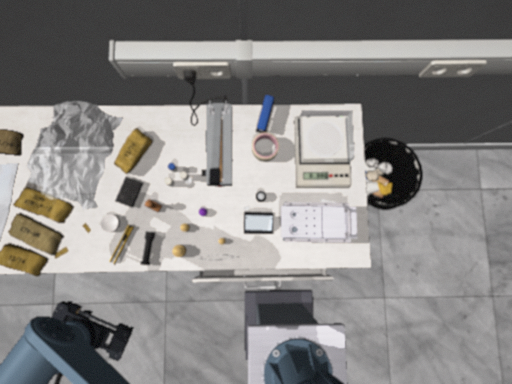

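View pics/side0.png

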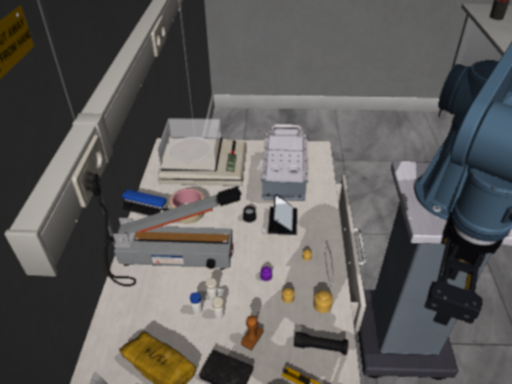

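View pics/wrist0.png

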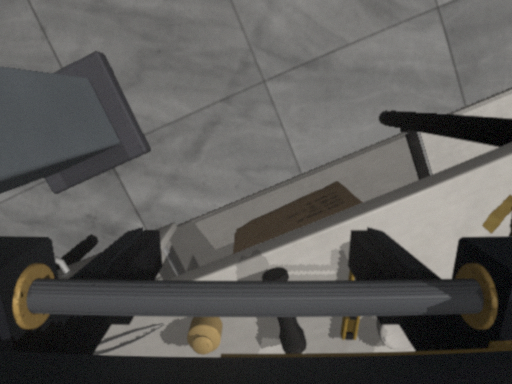

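```bash
python3 - <<'E'
from h import *
crop('top0','a',150,190,110,80,7)
crop('top0','b',230,180,140,80,5)
crop('side0','c',240,230,110,90,7)
crop('side0','d',250,110,70,130,5)
E
```

```text
(no output)
```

View pics/a.png

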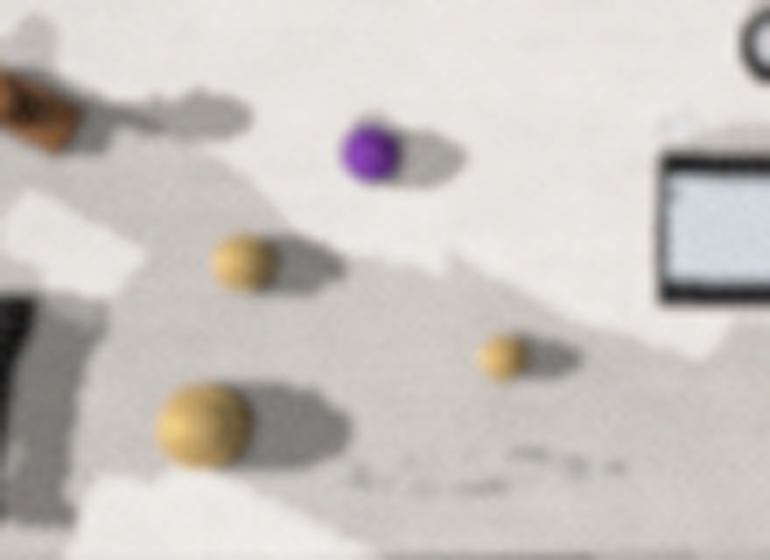

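View pics/b.png

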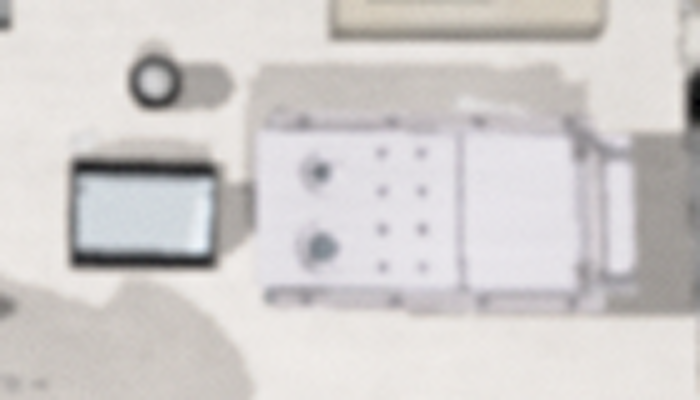

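View pics/c.png

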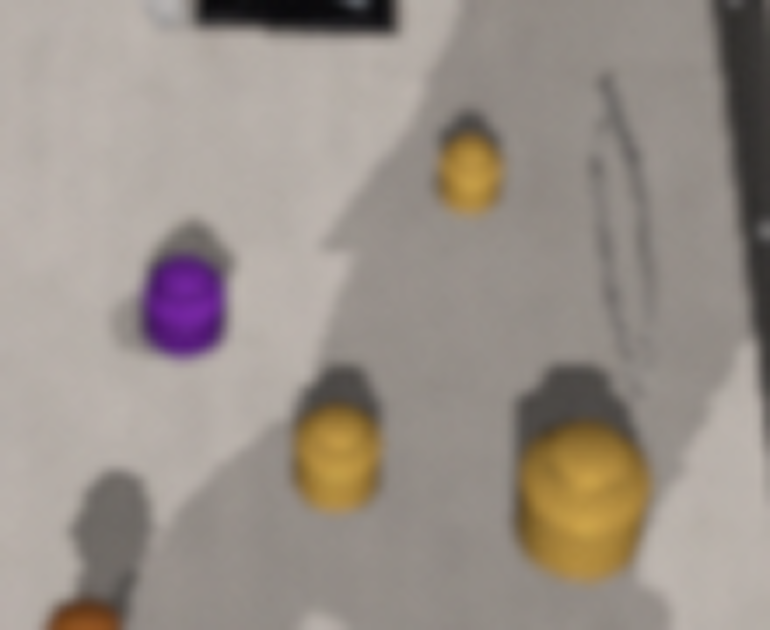

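View pics/d.png

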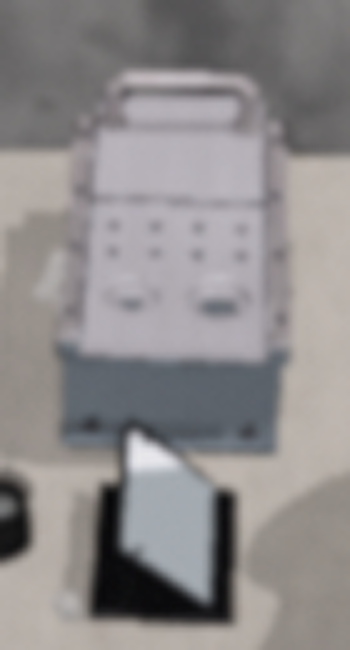

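```bash
python3 - <<'E'
from h import *
t=load('top0'); s=load('side0')
A=lambda x,y:(150+x/7-.43,190+y/7-.43); C=lambda x,y:(240+x/7-.43,230+y/7-.43)
B=lambda x,y:(230+x/5-.4,180+y/5-.4); D=lambda x,y:(250+x/5-.4,110+y/5-.4)
print('L',at_z(t,A(245,263),.025),at_z(s,C(337,465),.013), at_z(s,C(337,508),0))
print('S',at_z(t,A(502,357),.02),at_z(s,C(470,175),.011),at_z(s,C(470,212),0))
for n,p,q,z in [('lineX+',(460,130),(263,203),.089),('lineX-',(460,290),(88,198),.089),('large',(318,247),(222,293),.085),('small',(318,170),(132,290),.085),
 ('barL',(632,140),(118,78),.121),('barR',(632,285),(250,78),.121),('endR',(262,125),(62,352),.08),('endL',(262,300),(285,352),.08)]:
  print(n,at_z(t,B(*p),z),at_z(s,D(*q),z))
E
```

```text
L [0.47535227 0.36729411 0.025     ] [0.47650166 0.37395328 0.013     ] [0.47601133 0.38151315 0.        ]
S [0.42909719 0.24522607 0.02      ] [0.42889591 0.24702421 0.011     ] [0.42842203 0.25467052 0.        ]
lineX+ [ 0.53541503 -0.08196122  0.089     ] [ 0.43461051 -0.0799495   0.089     ]
lineX- [ 0.43357153 -0.07764916  0.089     ] [ 0.5355299  -0.08160759  0.089     ]
large [0.46203001 0.01120536 0.085     ] [ 0.45945215 -0.00071309  0.085     ]
small [0.51118045 0.00970727 0.085     ] [ 0.50910508 -0.00171382  0.085     ]
barL [ 0.52462298 -0.18260277  0.121     ] [ 0.51991837 -0.15908463  0.121     ]
barR [ 0.43491801 -0.17751244  0.121     ] [ 0.441569   -0.16141212  0.121     ]
endR [0.54117187 0.04447578 0.08      ] [0.54618956 0.04708924 0.08      ]
endL [0.42909138 0.04736924 0.08      ] [0.42615124 0.04294054 0.08      ]
```

```bash
cat >> h.py <<'E'
def tri(a,pa,b,pb):
    o1,d1=ray(a,pa);o2,d2=ray(b,pb);d1=d1/np.linalg.norm(d1);d2=d2/np.linalg.norm(d2)
    A=np.stack([d1,-d2],1);s=np.linalg.lstsq(A,o2-o1,rcond=None)[0];return (o1+s[0]*d1+o2+s[1]*d2)/2,np.linalg.norm(o1+s[0]*d1-o2-s[1]*d2)
def Rt(yaw):  # tool down, tool y at world angle yaw (deg)
    y=np.array([np.cos(np.radians(yaw)),np.sin(np.radians(yaw)),0]);z=np.array([0,0,-1.]);return np.stack([np.cross(y,z),y,z],1)
def go(pos,yaw=90,base=None):
    s=manip.get_state(); p0,R0=(s['tcp_pos'],R.from_rotvec(s['tcp_rot']).as_matrix()) if base is None else base
    sh=R0.T@(np.array(pos)-p0); rv=np.degrees(R.from_matrix(R0.T@Rt(yaw)).as_rotvec())
    print('t',s['t'],'tcp',np.round(s['tcp_pos'],4),'f',np.round(s['force'],1),'op',round(s['opening'],3)); print('shift',np.round(sh,4),'turn',np.round(rv,2)); return sh,rv
E
python3 - <<'E'
from h import *
t=load('top0'); s=load('side0'); w=load('wrist0')
print('grip',tri(t,(213,176),s,(231,194)))
for z in(.22,0.2,.1,0): print(z,proj(w,[.2251,.5286,z]))
st=manip.get_state();R0=R.from_rotvec(st['tcp_rot']).as_matrix();p0=st['tcp_pos']
Rc=R.from_rotvec(np.ravel(w['rvec'])).as_matrix();o,_=ray(w,(0,0))
print('cam in tool',R0.T@(o-p0)); 
# predicted view
for P,yaw in [((.50,.31,.25),90),((.52,.31,.28),90)]:
    RR=Rt(yaw);Rn=RR@R0.T@Rc.T;on=np.array(P)+RR@R0.T@(o-p0)
    c=dict(w);c['rvec']=R.from_matrix(Rn.T).as_rotvec();c['tvec']=-Rn.T@on
    print(P,proj(c,(.476,.372,.015)),proj(c,(.429,.247,.012)))
go((.50,.31,.25),90)
E
```

```text
grip (array([0.60963872, 0.25421032, 0.21230684]), np.float64(0.005936814370417011))
0.22 [255.09500116 234.50113787]
0.2 [255.10497237 221.43428971]
0.1 [255.13453308 182.01365431]
0 [255.14907711 162.22613199]
cam in tool [ 0.06602442 -0.00025753 -0.1660035 ]
(0.5, 0.31, 0.25) [307.70528156 139.66607849] [200.28681562  98.47469066]
(0.52, 0.31, 0.28) [304.66056421 121.04210683] [203.53102224  82.00927057]
t 0.15 tcp [0.2251 0.5286 0.2183] f [-1.1  0.4 -0.3] op 1.0
shift [-0.3386 -0.0934 -0.0317] turn [ -0.07  -0.03 -23.08]
```

```bash
python3 - <<'E'
from h import *
go((.46,.31,.20),90)
E
```

```text
t 0.15 tcp [0.2251 0.5286 0.2183] f [-1.1  0.4 -0.3] op 1.0
shift [-0.3018 -0.109   0.0183] turn [ -0.07  -0.03 -23.08]
```

Emit:
apply_moves(motion=[[-0.05,-0.018,0,0,0,-8,1],[-0.11,-0.04,0,0,0,-16,1],[-0.17,-0.06,0,0,0,-23.1,1],[-0.23,-0.083,0.01,0,0,-23.1,1],[-0.28,-0.1,0.015,0,0,-23.1,1],[-0.302,-0.109,0.018,0,0,-23.1,1],[-0.302,-0.109,0.018,0,0,-23.1,1],[-0.302,-0.109,0.018,0,0,-23.1,1]])

```text
t: 1.15
tcp_pos: [0.4598, 0.3108, 0.2008]
tcp_rot: [0.001, -3.141, -0.0]
force: [0.6, -0.3, -0.5]
opening: 1.001
```

```bash
python3 - <<'E'
from h import *
cap('wrist','w1'); go((.46,.31,.20),90)
E
```

```text
t 1.2 tcp [0.4597 0.3111 0.2009] f [-0.7 -0.8  0.1] op 0.998
shift [-0.0003 -0.0011  0.0009] turn [ 0.01 -0.02  0.08]
```

View pics/w1.png

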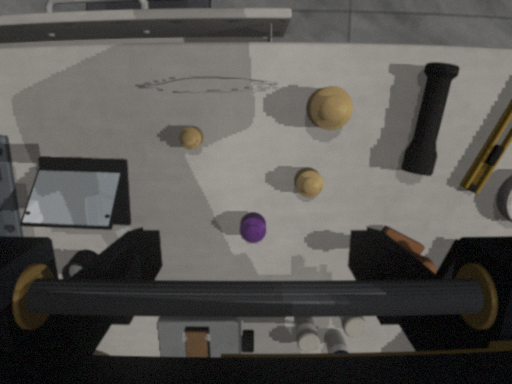

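```bash
python3 - <<'E'
from h import *
crop('w1','e',160,110,180,110,4.4)
E
```

```text
(no output)
```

View pics/e.png

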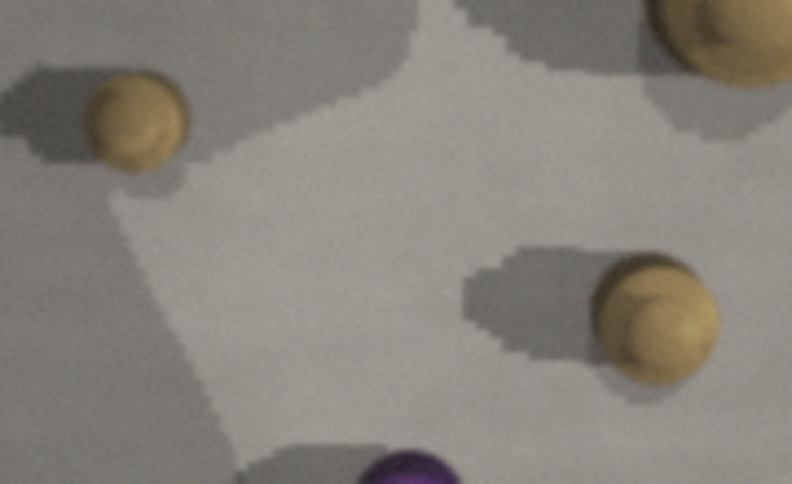

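```bash
python3 - <<'E'
from h import *
w=load('w1');f=lambda x,y:(160+x/4.4-.4,110+y/4.4-.4)
for z in(.008,.014,.020):print('L',at_z(w,f(656,318),z),'S',at_z(w,f(137,121),z))
for z in (.02,):
  print('Ldia',at_z(w,f(594,318),z)-at_z(w,f(719,318),z),at_z(w,f(86,121),z)-at_z(w,f(188,121),z))
print('purple',at_z(w,(253,227),.012),'big',at_z(w,(330,108),.02))
go((.475,.370,.10),90)
E
```

```text
L [0.47683153 0.36946188 0.008     ] S [0.42865977 0.24365559 0.008     ]
L [0.47544532 0.36847906 0.014     ] S [0.42807877 0.24477569 0.014     ]
L [0.4740591  0.36749625 0.02      ] S [0.42749777 0.24589579 0.02      ]
Ldia [ 4.59172082e-05 -2.98861018e-02  0.00000000e+00] [-7.25741445e-05 -2.36459875e-02  0.00000000e+00]
purple [0.52735981 0.30906274 0.012     ] big [0.39842408 0.38589642 0.02      ]
t 1.2 tcp [0.4597 0.3111 0.2009] f [-0.7 -0.8  0.1] op 0.998
shift [-0.0154  0.0588  0.1009] turn [ 0.01 -0.02  0.08]
```

```bash
python3 - <<'E'
from h import *
t=load('top0');s=load('side0')
crop('top0','f',130,160,60,60,10);crop('side0','g',225,300,60,60,10)
E
```

```text
(no output)
```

View pics/f.png

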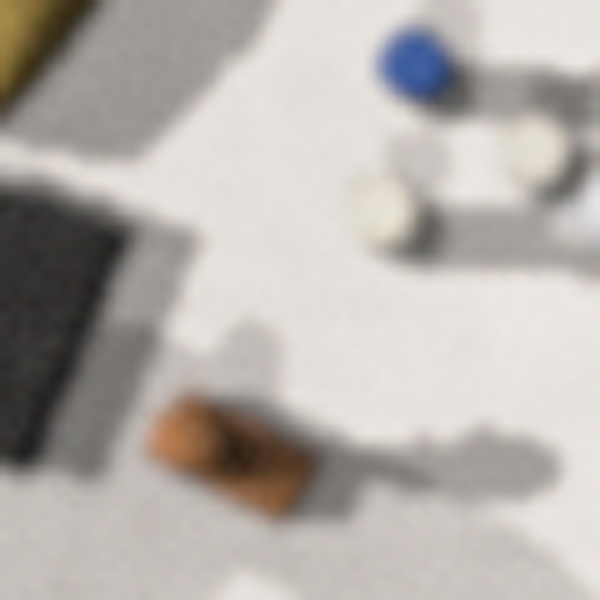

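View pics/g.png

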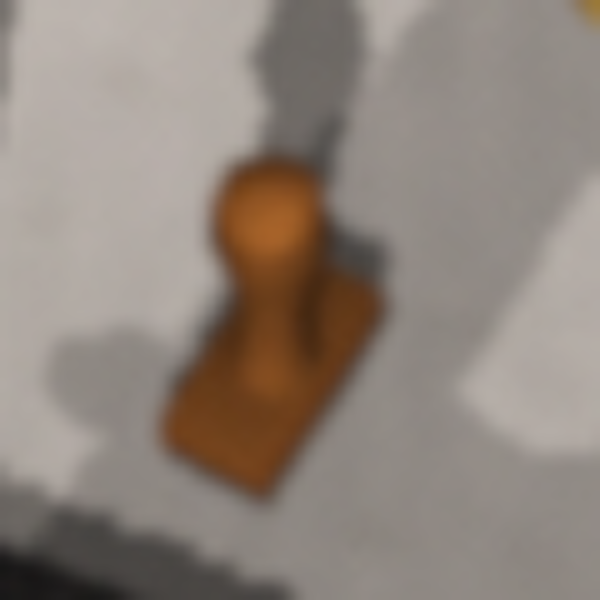

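```bash
python3 - <<'E'
from h import *
t=load('top0');s=load('side0')
print(tri(t,(130+19,160+43.5),s,(225+27,300+21)))
print(at_z(t,(149,203.5),.066),at_z(s,(252,321),.066))
E
```

```text
(array([0.55172748, 0.4762683 , 0.06525696]), np.float64(0.000215791254720068))
[0.55175267 0.47605387 0.066     ] [0.55158592 0.47675721 0.066     ]
```

Emit:
apply_moves(motion=[[-0.008,0.03,0.05,0,0,0,1],[-0.016,0.058,0.1,0,0,0,1],[-0.016,0.058,0.13,0,0,0,1],[-0.016,0.058,0.13,0,0,0,1],[-0.016,0.058,0.13,0,0,0,1]])

```text
t: 1.82
tcp_pos: [0.4768, 0.3693, 0.0725]
tcp_rot: [-0.002, 3.14, 0.001]
force: [0.5, 0.5, -0.1]
opening: 1.002
```

```bash
python3 - <<'E'
from h import *
cap('wrist','w2'); go((.4755,.369,.019),90)
E
```

```text
t 1.875 tcp [0.4774 0.3693 0.0731] f [0.1 0.3 0.3] op 0.997
shift [ 0.0021 -0.0004  0.0541] turn [0.08 0.17 0.06]
```

View pics/w2.png

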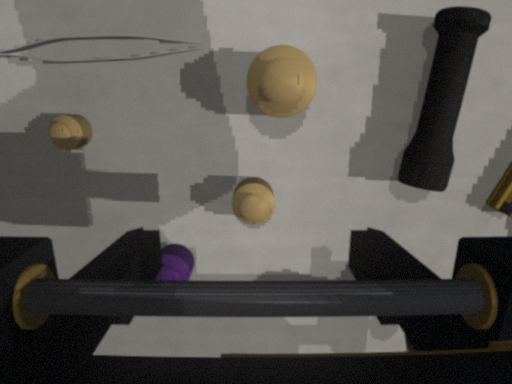

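```bash
python3 - <<'E'
from h import *
w=load('w2')
for z in (.012,.02): print(at_z(w,(253.5,201),z), at_z(w,(254.5,204),.028))
E
```

```text
[0.47701203 0.36853057 0.012     ] [0.47432912 0.36921045 0.028     ]
[0.47466049 0.36854636 0.02      ] [0.47432912 0.36921045 0.028     ]
```

Emit:
apply_moves(motion=[[0.002,0,0.025,0,0,0,1],[0.002,0,0.045,0,0,0,1],[0.002,0,0.054,0,0,0,1],[0.002,0,0.054,0,0,0,0.45],[0.002,0,0.054,0,0,0,0.3],[0.002,0,0.054,0,0,0,0.2],[0.002,0,0.054,0,0,0,0.1],[0.002,0,0.054,0,0,0,0.1],[0.002,0,0.054,0,0,0,0.1]], newtons=25)

```text
t: 3.0
tcp_pos: [0.4745, 0.3683, 0.017]
tcp_rot: [-0.001, 3.142, 0.0]
force: [0.2, -0.3, 0.8]
opening: 0.348
```

```bash
python3 - <<'E'
from h import *
go((.4755,.369,.22),90)
E
```

```text
t 3.0 tcp [0.4745 0.3683 0.017 ] f [ 0.2 -0.3  0.8] op 0.348
shift [-0.001   0.0007 -0.203 ] turn [0.   0.   0.02]
```

Emit:
apply_moves(motion=[[0,0,-0.03,0,0,0,0.1],[0,0,-0.08,0,0,0,0.1],[0,-0.02,-0.14,0,0,0,0.1],[0,-0.08,-0.19,0,0,0,0.1],[-0.01,-0.14,-0.22,0,0,0,0.1],[-0.02,-0.2,-0.223,0,0,0,0.1],[-0.035,-0.26,-0.223,0,0,0,0.1],[-0.045,-0.32,-0.223,0,0,0,0.1],[-0.055,-0.368,-0.223,0,0,0,0.1],[-0.055,-0.368,-0.223,0,0,0,0.1]])

```text
t: 4.25
tcp_pos: [0.5301, -0.0037, 0.24]
tcp_rot: [0.009, 3.141, -0.001]
force: [0.3, 0.6, 0.0]
opening: 0.101
```

Emit:
apply_moves(motion=[[0,0,0,0,0,0,0.1],[0,0,0,0,0,0,0.1],[0,0,0,0,0,0,0.1]])

```text
t: 4.62
tcp_pos: [0.5294, 0.0018, 0.24]
tcp_rot: [-0.004, 3.142, 0.0]
force: [0.3, -0.8, -0.2]
opening: 0.1
```

```bash
python3 - <<'E'
from h import *
cap('wrist','w3'); go((.53,.0,.24),90)
E
```

```text
t 4.675 tcp [0.5295 0.0017 0.24  ] f [ 0.3 -0.   0.4] op 0.103
shift [-0.0005 -0.0017 -0.    ] turn [0.   0.   0.14]
```

View pics/w3.png

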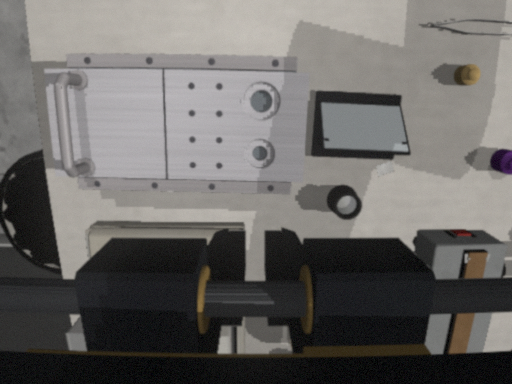

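```bash
python3 - <<'E'
from h import *
cap('side','s4');cap('top','t4')
crop('side','x',0,0,1,1,1) if 0 else None
crop('s4','h',240,230,110,90,7)
crop('t4','i',150,190,110,80,7)
E
```

```text
(no output)
```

View pics/h.png

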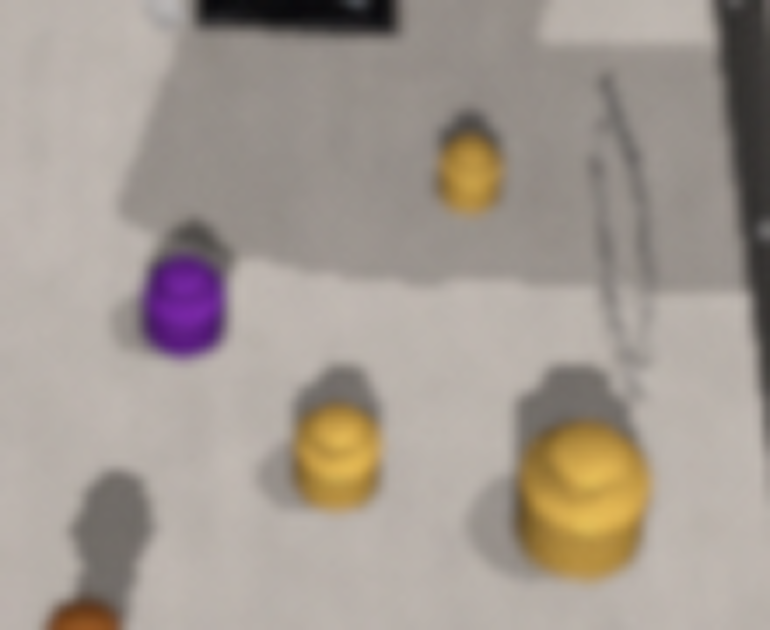

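View pics/i.png

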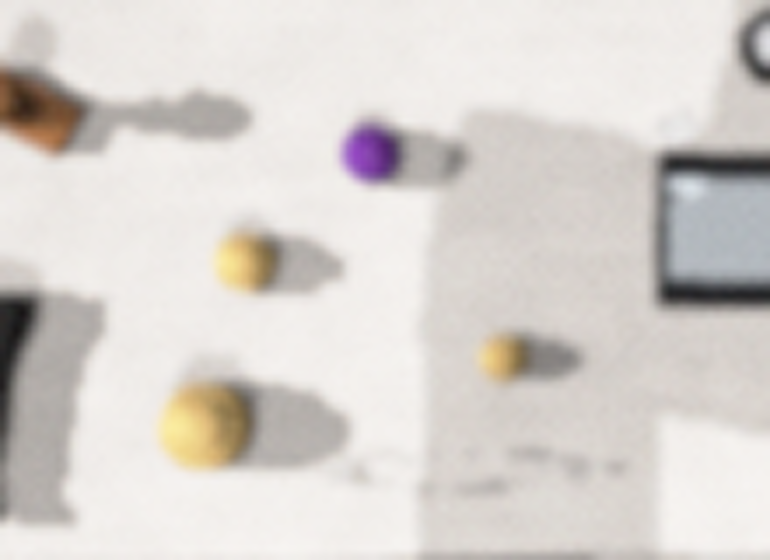

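View pics/s4.png

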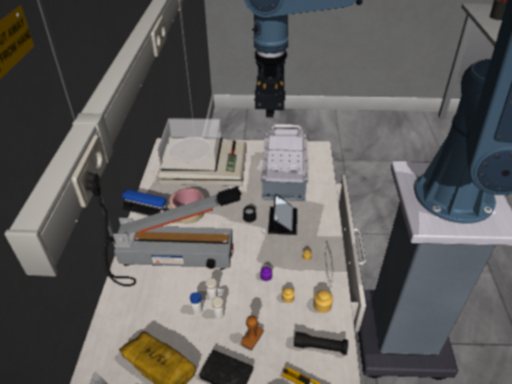

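The weight never left the table and hasn't moved: the fingers were still closing when I lifted. I'll measure the plate now, then go back for it.

```bash
python3 - <<'E'
from h import *
crop('w3','j',40,45,160,150,5); crop('w3','k',180,45,160,150,5)
E
```

```text
(no output)
```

View pics/j.png

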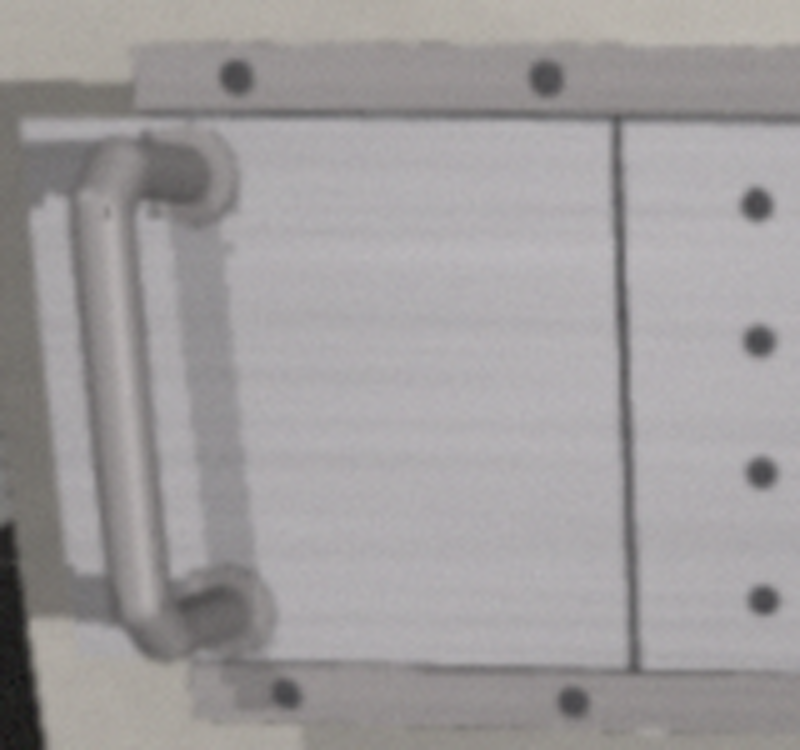

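View pics/k.png

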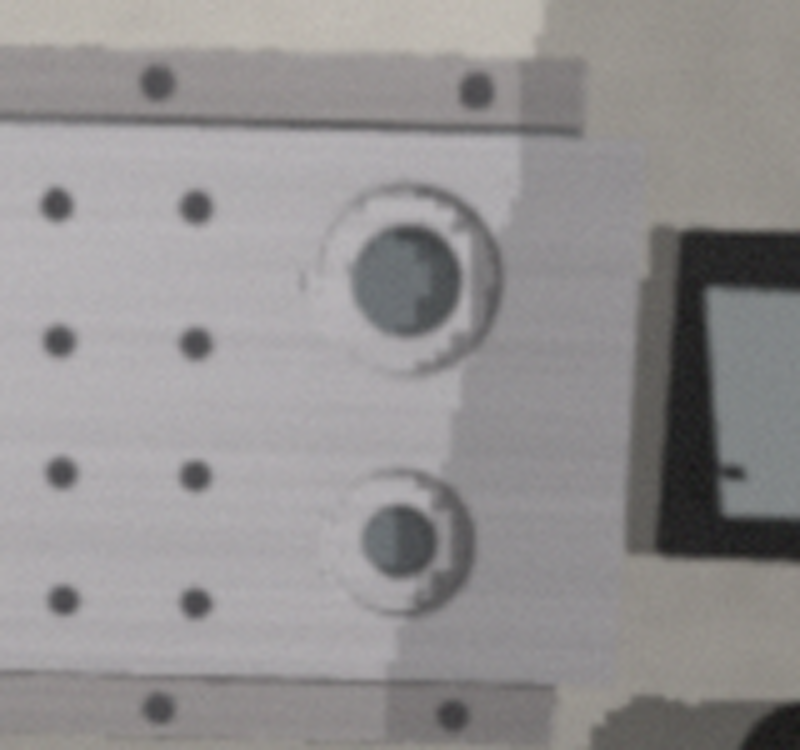

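```bash
python3 - <<'E'
from h import *
w=load('w3');J=lambda x,y:(40+x/5-.4,45+y/5-.4);K=lambda x,y:(180+x/5-.4,45+y/5-.4)
P={}
for n,u,z in [('l1',J(616,117),.089),('l2',J(636,668),.089),('Lrim',K(410,281),.089),('Srim',K(402,542),.089),('Lwin',K(405,281),.083),('Swin',K(399,541),.083),('e1',K(584,95),.085),('e2',K(553,714),.085),('b1',J(105,205),.121),('b2',J(140,590),.121),('oe1',K(645,142),.089),('oe2',K(612,685),.089)]:
    P[n]=at_z(w,u,z);print(n,np.round(P[n],4))
ax=P['l1'][:2]-P['l2'][:2];print(np.linalg.norm(ax),'yaw',np.degrees(np.arctan2(ax[1],ax[0]))-180)
m=(P['l1']+P['l2'])[:2]/2;e=(P['e1']+P['e2'])[:2]/2
print('mid line',m,'end',e)
for yaw in (0,1,2):
  a=np.radians(90+yaw);x=np.array([np.cos(a),np.sin(a)]);y=np.array([-x[1],x[0]])
  print(yaw,'L',m+.088*x+.024*y,'S',m+.088*x-.024*y,'H',m-.078*x,'dist',(e-m)@x)
E
```

```text
l1 [ 0.433  -0.0802  0.089 ]
l2 [ 0.5335 -0.0823  0.089 ]
Lrim [0.4616 0.0079 0.089 ]
Srim [0.5091 0.0068 0.089 ]
Lwin [0.4616 0.0071 0.083 ]
Swin [0.5098 0.0063 0.083 ]
e1 [0.4289 0.039  0.085 ]
e2 [0.5433 0.0365 0.085 ]
b1 [ 0.4485 -0.158   0.121 ]
b2 [ 0.5127 -0.16    0.121 ]
oe1 [0.4372 0.0496 0.089 ]
oe2 [0.5365 0.0472 0.089 ]
0.1005237426106806 yaw -1.1869665557031226
mid line [ 0.48326108 -0.08125172] end [0.48607101 0.03773526]
0 L [0.45926108 0.00674828] S [0.50726108 0.00674828] H [ 0.48326108 -0.15925172] dist 0.11898697601535838
1 L [0.45772892 0.00631602] S [0.50572161 0.00715374] H [ 0.48462237 -0.15923984] dist 0.11891981368658228
2 L [0.45620454 0.00585709] S [0.5041753  0.00753226] H [ 0.48598324 -0.1592042 ] dist 0.11881642723055513
```

Emit:
apply_moves(motion=[[0.005,0.06,0,0,0,0,1],[0.015,0.12,0,0,0,0,1],[0.03,0.18,0,0,0,0,1],[0.04,0.24,0.02,0,0,0,1],[0.054,0.3,0.06,0,0,0,1],[0.054,0.35,0.11,0,0,0,1],[0.054,0.368,0.16,0,0,0,1],[0.054,0.368,0.17,0,0,0,1],[0.054,0.368,0.17,0,0,0,1],[0.054,0.368,0.17,0,0,0,1]])

```text
t: 6.02
tcp_pos: [0.4772, 0.3681, 0.0722]
tcp_rot: [0.001, 3.139, 0.002]
force: [0.0, -0.4, 0.8]
opening: 0.994
```

```bash
python3 - <<'E'
from h import *
go((.4755,.369,.018),90)
E
```

```text
t 6.025 tcp [0.4772 0.3681 0.0722] f [ 0.  -0.4  0.8] op 0.994
shift [0.0019 0.0008 0.0542] turn [ 0.07  0.18 -0.04]
```

Emit:
apply_moves(motion=[[0.001,0.001,0.03,0,0,0,1],[0.001,0.001,0.048,0,0,0,1],[0.001,0.001,0.053,0,0,0,0.7],[0.001,0.001,0.053,0,0,0,0.4],[0.001,0.001,0.053,0,0,0,0.2],[0.001,0.001,0.053,0,0,0,0.1],[0.001,0.001,0.053,0,0,0,0.1],[0.001,0.001,0.053,0,0,0,0.1],[0.001,0.001,0.053,0,0,0,0.1],[0.001,0.001,0.053,0,0,0,0.1]], newtons=25)

```text
t: 7.28
tcp_pos: [0.4744, 0.3693, 0.0169]
tcp_rot: [0.001, -3.142, 0.0]
force: [0.7, 0.6, 0.5]
opening: 0.117
```

Emit:
apply_moves(motion=[[0,0,0,0,0,0,0.1],[0,0,0,0,0,0,0.1],[0,0,0,0,0,0,0.1],[0,0,0,0,0,0,0.1]])

```text
t: 7.78
tcp_pos: [0.4744, 0.3693, 0.0169]
tcp_rot: [0.001, -3.142, 0.0]
force: [-0.3, -0.0, 0.7]
opening: 0.1
```

```bash
python3 - <<'E'
from h import *
cap('wrist','w5');cap('side','s5');crop('s5','l',240,200,130,130,6)
E
```

```text
(no output)
```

View pics/w5.png

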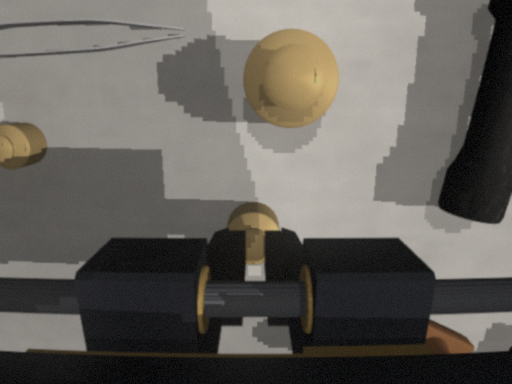

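View pics/l.png

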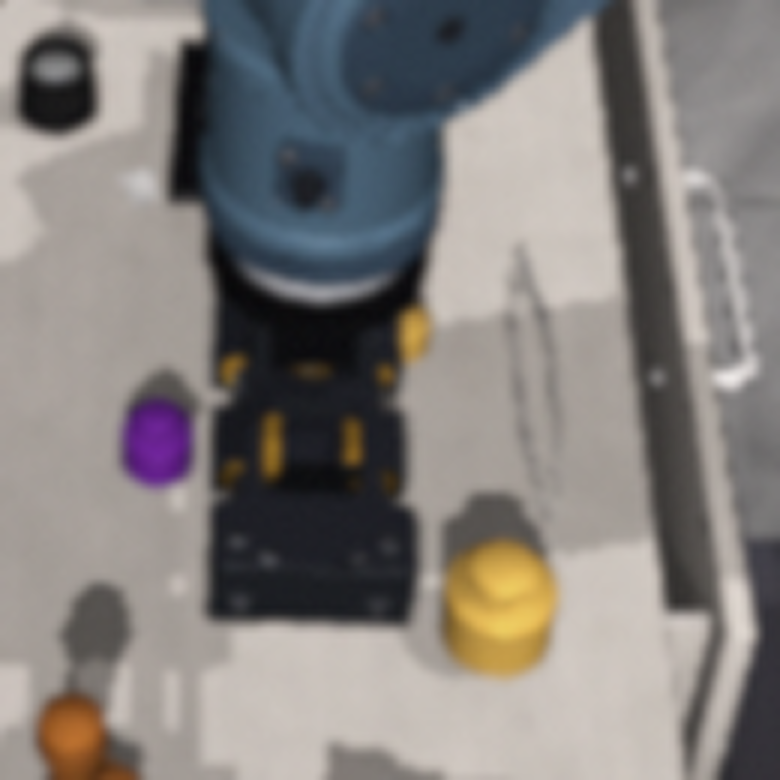

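```bash
python3 - <<'E'
from h import *
w=load('w5');print(manip.get_state()['tcp_pos'])
for P in [(.4755,.369,0),(.4755,.369,.02),(.4755,.369,.03),(.4755-.0145,.369,.0),(.4755-.0145,.369,.02),(.4755+.0145,.369,.02),(.4755,.369-.0145,.02),(.4755,.369+.0145,.02),(.4744,.3693,.006)]:print(P,proj(w,P))
crop('w5','m',190,180,130,110,6)
E
```

```text
[0.47446098 0.36934593 0.01689659]
(0.4755, 0.369, 0) [254.07233322 223.92802759]
(0.4755, 0.369, 0.02) [254.01365766 237.34549289]
(0.4755, 0.369, 0.03) [253.97926556 245.22017463]
(0.46099999999999997, 0.369, 0.0) [254.08031609 199.52401833]
(0.46099999999999997, 0.369, 0.02) [254.02098321 210.50408173]
(0.49, 0.369, 0.02) [254.00716197 262.96814777]
(0.4755, 0.3545, 0.02) [225.84423409 237.30638477]
(0.4755, 0.3835, 0.02) [282.18295316 237.344614  ]
(0.4744, 0.3693, 0.006) [254.59880563 225.79999847]
```

View pics/m.png

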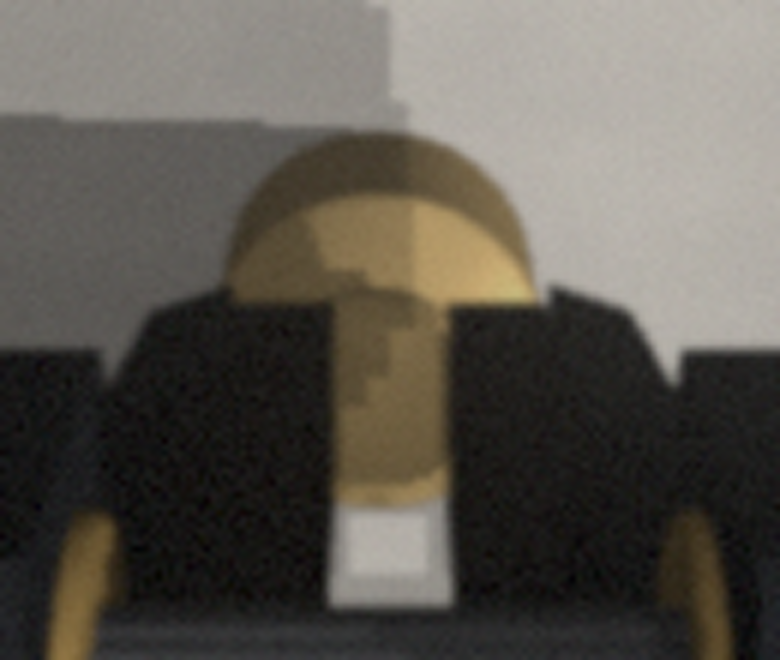

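```bash
python3 - <<'E'
from h import *
s=load('s4')
for z in (.21,.229,.24,.248,.27,.293):print(z,proj(s,(.5295,.0017,z)))
crop('s4','n',235,50,70,80,9)
E
```

```text
0.21 [269.11368069 130.25549524]
0.229 [269.19634029 124.02002278]
0.24 [269.24475132 120.34947657]
0.248 [269.28021705 117.65157803]
0.27 [269.37887505 110.10646551]
0.293 [269.48380065 102.01570844]
```

View pics/n.png

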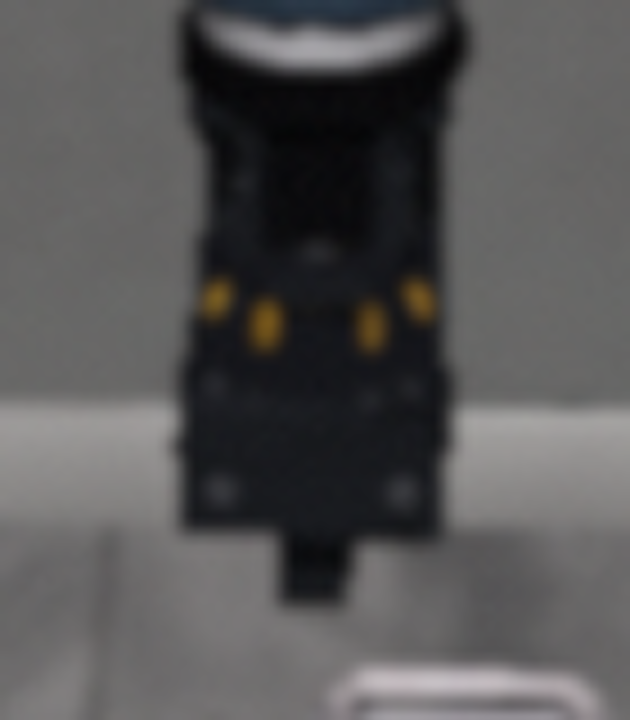

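```bash
python3 - <<'E'
from h import *
w=load('w5')
for d in (-.009,0,.009):
  for z in (.006,.017,.022,.027,.032,.037): print(d,z,np.round(proj(w,(.4745+d,.3693-.0044,z)),1),np.round(proj(w,(.4745+d,.3693+.0044,z)),1))
crop('w2','o',140,215,230,120,3.4)
E
```

```text
-0.009 0.006 [246.6 210.5] [262.7 210.5]
-0.009 0.017 [246.1 217. ] [263.2 217. ]
-0.009 0.022 [245.8 220.3] [263.4 220.3]
-0.009 0.027 [245.6 223.7] [263.6 223.7]
-0.009 0.032 [245.3 227.4] [263.9 227.4]
-0.009 0.037 [245.  231.2] [264.2 231.3]
0 0.006 [246.6 226. ] [262.6 226. ]
0 0.017 [246.2 233.4] [263.  233.4]
0 0.022 [245.9 237. ] [263.3 237. ]
0 0.027 [245.7 240.9] [263.5 240.9]
0 0.032 [245.4 245. ] [263.8 245. ]
0 0.037 [245.1 249.3] [264.  249.3]
0.009 0.006 [246.7 241.1] [262.4 241.1]
0.009 0.017 [246.3 249.2] [262.9 249.2]
0.009 0.022 [246.  253.3] [263.1 253.3]
0.009 0.027 [245.8 257.5] [263.4 257.5]
0.009 0.032 [245.6 262. ] [263.6 262. ]
0.009 0.037 [245.3 266.8] [263.9 266.8]
```

View pics/o.png

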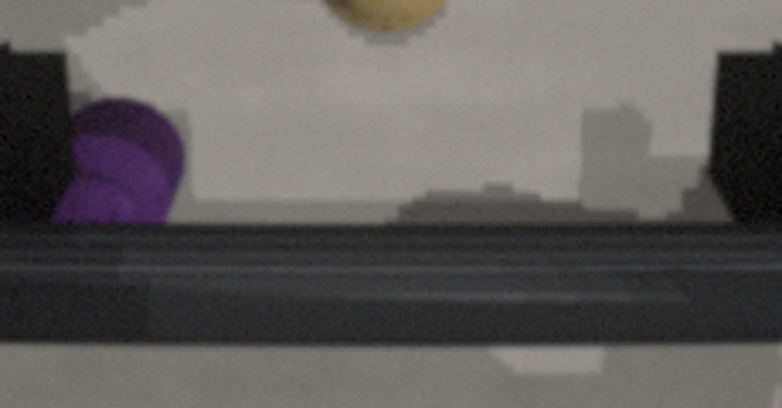

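Emit:
apply_moves(motion=[[0,0,0,0,0,0,0.5],[0,0,0,0,0,0,0.7],[0,0,0,0,0,0,0.8],[0,0,0.002,0,0,0,0.8],[0,0,0.01,0,0,0,0.8],[0,0,0.018,0,0,0,0.8],[0,0,0.018,0,0,0,0.8],[0,0,0.018,0,0,0,0.8]])

```text
t: 8.88
tcp_pos: [0.4744, 0.3693, -0.0013]
tcp_rot: [0.001, -3.141, 0.0]
force: [-0.2, -0.2, 0.4]
opening: 0.801
```

```bash
python3 - <<'E'
from h import *
cap('wrist','w6');s=manip.get_state();print(s['tcp_pos'],s['force'],s['opening'])
crop('w6','p',130,180,250,110,3.2)
w=load('w6');p=s['tcp_pos']
for d in(.008,.012,.016,.02,.024):print(d,proj(w,p+np.array([-.009,.0352,d])),proj(w,p+np.array([-.009,-.0352,d])))
E
```

```text
[ 0.47457043  0.36941536 -0.00101009] [-0.45706296  0.08519498 -0.3510794 ] 0.8002508829914505
0.008 [326.20885367 222.61927956] [183.55756344 222.51988382]
0.012 [327.88447441 225.44814572] [181.89257865 225.3469113 ]
0.016 [329.63944499 228.41218642] [180.14872624 228.30905838]
0.02 [331.47945749 231.52119516] [178.32034672 231.41611771]
0.024 [333.41075249 234.78592013] [176.40123495 234.67883692]
```

View pics/p.png

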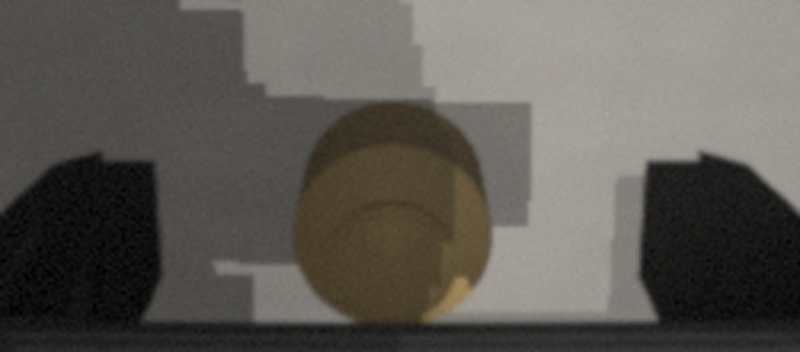

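The image and the contact-free descent both show the fingertips about 19 mm *behind* the reported TCP, not 11 mm ahead, so heights are off by 30 mm. I'll use the measured offset.

Emit:
apply_moves(motion=[[0,-0.001,0.005,0,0,0,0.8],[0,-0.001,0.01,0,0,0,0.7],[0,-0.001,0.01,0,0,0,0.5],[0,-0.001,0.01,0,0,0,0.35],[0,-0.001,0.01,0,0,0,0.2],[0,-0.001,0.01,0,0,0,0.2],[0,-0.001,0.01,0,0,0,0.2],[0,-0.001,0.01,0,0,0,0.2],[0,-0.001,0.01,0,0,0,0.2]], newtons=25)

```text
t: 10.05
tcp_pos: [0.4746, 0.3684, -0.0109]
tcp_rot: [-0.001, 3.141, 0.0]
force: [0.1, 0.6, 0.4]
opening: 0.316
```

Emit:
apply_moves(motion=[[0,0,-0.01,0,0,0,0.2],[0,0,-0.03,0,0,0,0.2],[0,0,-0.03,0,0,0,0.2],[0,0,-0.03,0,0,0,0.2]])

```text
t: 10.55
tcp_pos: [0.4746, 0.3684, 0.0194]
tcp_rot: [-0.001, 3.141, 0.0]
force: [0.4, -0.6, -2.1]
opening: 0.314
```

```bash
python3 - <<'E'
from h import *
cap('wrist','w7');crop('w7','q',180,160,150,110,5);go((.4611,.0072,.20),88.8)
E
```

```text
t 10.6 tcp [0.4743 0.3682 0.0188] f [-0.4 -0.1 -2.4] op 0.314
shift [ 0.0133 -0.3611 -0.1811] turn [-0.01 -0.01  1.22]
```

View pics/q.png

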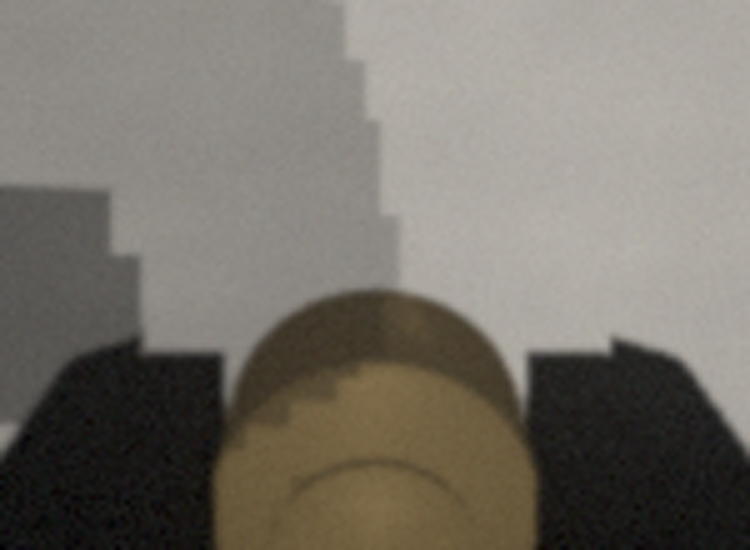

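```bash
python3 - <<'E'
from h import *
w=load('w7');p=manip.get_state()['tcp_pos']
for dx in(-.002,0,.001,.002):
  c=p+np.array([dx,0,.011]); print(dx,proj(w,c+[-.0145,0,0]))
go((.4605,.0075,.12),88.8)
E
```

```text
-0.002 [254.36147577 208.5438286 ]
0 [254.35920077 212.51068452]
0.001 [254.35807086 214.48440001]
0.002 [254.35694598 216.45164829]
t 10.6 tcp [0.4743 0.3682 0.0188] f [-0.4 -0.1 -2.4] op 0.314
shift [ 0.0139 -0.3608 -0.1011] turn [-0.01 -0.01  1.22]
```

Emit:
apply_moves(motion=[[0,0,-0.05,0,0,0,0.2],[0,-0.02,-0.095,0,0,0,0.2],[0,-0.06,-0.101,0,0,0.6,0.2],[0.003,-0.12,-0.101,0,0,1.2,0.2],[0.007,-0.18,-0.101,0,0,1.2,0.2],[0.01,-0.24,-0.101,0,0,1.2,0.2],[0.014,-0.3,-0.101,0,0,1.2,0.2],[0.014,-0.34,-0.101,0,0,1.2,0.2],[0.014,-0.36,-0.101,0,0,1.2,0.2],[0.014,-0.36,-0.101,0,0,1.2,0.2]])

```text
t: 11.85
tcp_pos: [0.4603, 0.0072, 0.1196]
tcp_rot: [-0.037, -3.141, -0.0]
force: [-0.2, 0.3, -1.7]
opening: 0.315
```

Emit:
apply_moves(motion=[[0,0,0,0,0,0,0.2],[0,0,0.01,0,0,0,0.2],[0,0,0.015,0,0,0,0.2],[0,0,0.015,0,0,0,0.2],[0,0,0.015,0,0,0,0.2]])

```text
t: 12.48
tcp_pos: [0.4607, 0.0085, 0.1049]
tcp_rot: [-0.032, -3.141, 0.0]
force: [-0.6, -0.1, -1.4]
opening: 0.316
```

```bash
python3 - <<'E'
from h import *
cap('wrist','w8');crop('w8','r',180,120,160,120,5);go((.4600,.0075,.075),88.8)
E
```

```text
t 12.525 tcp [0.4607 0.0084 0.105 ] f [ 0.1  0.1 -1.2] op 0.311
shift [ 0.0007 -0.0009  0.03  ] turn [-0.    0.01  0.04]
```

View pics/r.png

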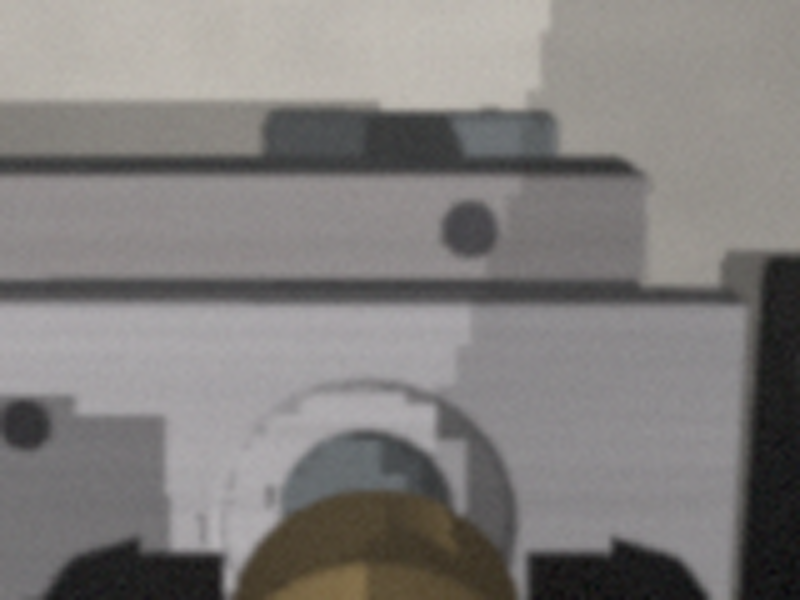

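View pics/w8.png

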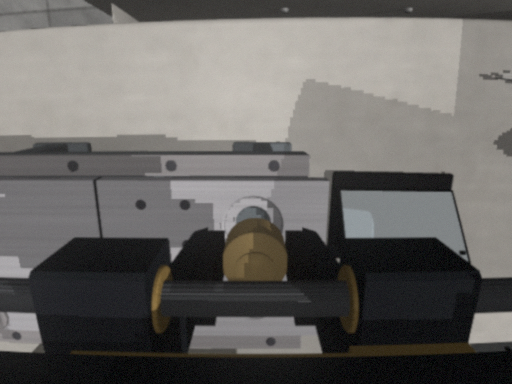

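```bash
python3 - <<'E'
from h import *
w=load('w8')
a=at_z(w,(253.2,195.6),.089);l=at_z(w,(180+221/5-.4,120+515/5-.4),.089);r=at_z(w,(180+517/5-.4,120+515/5-.4),.089)
print('nest front',a,'l',l,'r',r,'c',(l+r)/2,'front+R',a[0]+.0165)
win=at_z(w,(180+365/5-.4,120+430/5-.4),.085);print('window front',win)
b=at_z(w,(180+377/5-.4,120+490/5-.4),.116);print('weight bottom front',b,'c',b[0]+.0145)
E
```

```text
nest front [0.44459141 0.00803588 0.089     ] l [ 0.46015018 -0.00897926  0.089     ] r [0.46081527 0.02461216 0.089     ] c [0.46048273 0.00781645 0.089     ] front+R 0.4610914136027358
window front [0.4516109  0.00753027 0.085     ]
weight bottom front [0.44816747 0.00893446 0.116     ] c 0.46266746762637434
```

Emit:
apply_moves(motion=[[0.001,-0.001,0.01,0,0,0,0.2],[0.001,-0.001,0.02,0,0,0,0.2],[0.001,-0.001,0.026,0,0,0,0.2],[0.001,-0.001,0.0285,0,0,0,0.2],[0.001,-0.001,0.03,0,0,0,0.2],[0.001,-0.001,0.03,0,0,0,0.2]])

```text
t: 13.28
tcp_pos: [0.4597, 0.0074, 0.075]
tcp_rot: [0.032, 3.141, -0.0]
force: [-0.4, 0.5, -1.6]
opening: 0.314
```

```bash
python3 - <<'E'
from h import *
cap('wrist','w9');crop('w9','u',180,150,160,100,5);go((.4600,.0075,.075),88.8)
E
```

```text
t 13.325 tcp [0.4598 0.0073 0.0751] f [ 0.2 -0.3 -2.4] op 0.316
shift [-0.0002  0.0002  0.0001] turn [-0.    0.02  0.02]
```

View pics/u.png

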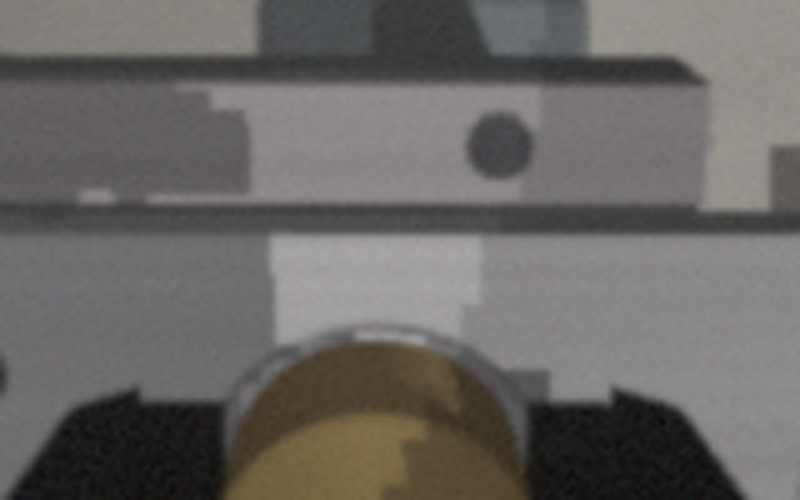

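Emit:
apply_moves(motion=[[0,0,0.0005,0,0,0,0.2],[0,0,0.001,0,0,0,0.2],[0,0,0.0015,0,0,0,0.2],[0,0,0.0015,0,0,0,0.2]])

```text
t: 13.82
tcp_pos: [0.4598, 0.0073, 0.074]
tcp_rot: [0.032, 3.141, -0.0]
force: [-2.0, -0.4, 5.2]
opening: 0.317
```

Emit:
apply_moves(motion=[[0,0,-0.0005,0,0,0,0.2],[0,0,-0.0005,0,0,0,0.36],[0,0,-0.0005,0,0,0,0.45],[0,0,-0.0005,0,0,0,0.55],[0,0,-0.0005,0,0,0,0.6],[0,0,-0.02,0,0,0,0.6],[0,0,-0.06,0,0,0,0.6],[0,0,-0.09,0,0,0,0.8],[0,0,-0.09,0,0,0,0.9],[0,0,-0.09,0,0,0,0.9]])

```text
t: 15.08
tcp_pos: [0.459, 0.0075, 0.1626]
tcp_rot: [-0.032, -3.14, -0.0]
force: [0.1, -0.4, -0.5]
opening: 0.898
```

```bash
python3 - <<'E'
from h import *
cap('wrist','w10');crop('w10','v',180,120,200,120,4);go((.4285,.2445,.06),90)
E
```

```text
t 15.125 tcp [0.4587 0.0076 0.1621] f [-0.1  0.1  0.4] op 0.902
shift [0.0348 0.2362 0.1023] turn [ 0.03 -0.12 -1.18]
```

View pics/w10.png

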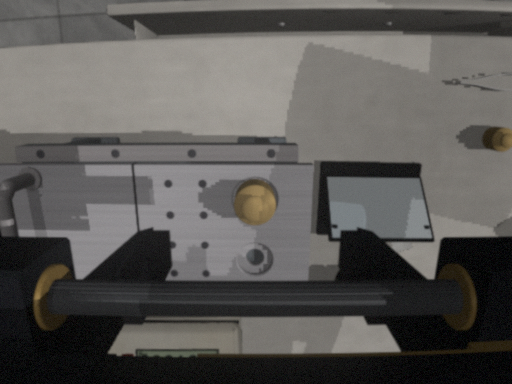

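Emit:
apply_moves(motion=[[0,0.03,0,0,0,0,0.8],[0.005,0.09,0,0,0,-0.6,0.8],[0.015,0.15,0.01,0,0,-1.2,0.8],[0.03,0.21,0.04,0,0,-1.2,0.8],[0.034,0.236,0.08,0,0,-1.2,0.8],[0.034,0.236,0.112,0,0,-1.2,0.8],[0.034,0.236,0.112,0,0,-1.2,0.8],[0.034,0.236,0.112,0,0,-1.2,0.8],[0.034,0.236,0.112,0,0,-1.2,0.8]])

```text
t: 16.25
tcp_pos: [0.4318, 0.2439, 0.0528]
tcp_rot: [0.001, 3.139, 0.001]
force: [0.2, -1.2, -0.3]
opening: 0.802
```

```bash
python3 - <<'E'
from h import *
cap('wrist','w11');crop('w11','y',190,120,150,110,5);go((.4285,.2445,-.012),90)
E
```

```text
t 16.3 tcp [0.4317 0.2439 0.0528] f [ 0.  -0.  -0.4] op 0.8
shift [0.0034 0.0006 0.0648] turn [ 0.04  0.14 -0.03]
```

View pics/y.png

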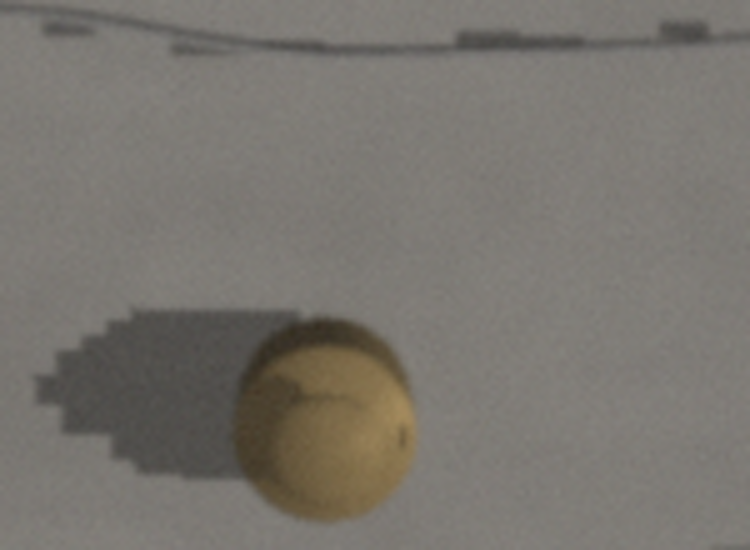

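```bash
python3 - <<'E'
from h import *
w=load('w11');b=at_z(w,(254.6,183),.0);print(b[0]+.0115,b[1]); print(at_z(w,(190+325/5-.4,120+435/5-.4),.018))
E
```

```text
0.4288626678630579 0.24389297578957664
[0.42806601 0.24387889 0.018     ]
```

Emit:
apply_moves(motion=[[0.0015,0,0.02,0,0,0,0.8],[0.0015,0,0.04,0,0,0,0.8],[0.0015,0,0.058,0,0,0,0.6],[0.0015,0,0.0615,0,0,0,0.5],[0.0015,0,0.0615,0,0,0,0.5],[0.0015,0,0.0615,0,0,0,0.5]], newtons=20)

```text
t: 17.05
tcp_pos: [0.4298, 0.2442, -0.0091]
tcp_rot: [-0.0, 3.14, 0.001]
force: [0.4, -0.4, 0.8]
opening: 0.502
```

Emit:
apply_moves(motion=[[0.001,0,0.0025,0,0,0,0.45],[0.001,0,0.0025,0,0,0,0.3],[0.001,0,0.0025,0,0,0,0.2],[0.001,0,0.0025,0,0,0,0.12],[0.001,0,0.0025,0,0,0,0.12],[0.001,0,0.0025,0,0,0,0.12],[0.001,0,0.0025,0,0,0,0.12],[0.001,0,0.0025,0,0,0,0.12]], newtons=20)

```text
t: 18.05
tcp_pos: [0.4279, 0.244, -0.0126]
tcp_rot: [0.001, -3.142, -0.0]
force: [-0.6, -0.2, 2.8]
opening: 0.248
```

```bash
python3 - <<'E'
from h import *
go((.5091,.0068,.112),88.8)
E
```

```text
t 18.05 tcp [ 0.4279  0.244  -0.0126] f [-0.6 -0.2  2.8] op 0.248
shift [-0.0811 -0.2373 -0.1246] turn [ 0.   -0.    1.22]
```

Emit:
apply_moves(motion=[[0,0,-0.03,0,0,0,0.12],[0,0,-0.08,0,0,0,0.12],[-0.005,-0.02,-0.13,0,0,0,0.12],[-0.02,-0.06,-0.14,0,0,0.6,0.12],[-0.04,-0.11,-0.14,0,0,1.2,0.12],[-0.06,-0.16,-0.14,0,0,1.2,0.12],[-0.081,-0.21,-0.14,0,0,1.2,0.12],[-0.081,-0.237,-0.14,0,0,1.2,0.12],[-0.081,-0.237,-0.14,0,0,1.2,0.12],[-0.081,-0.237,-0.13,0,0,1.2,0.12]])

```text
t: 19.3
tcp_pos: [0.5093, 0.0076, 0.1175]
tcp_rot: [0.032, 3.14, 0.0]
force: [-0.7, 0.1, -0.9]
opening: 0.244
```

Emit:
apply_moves(motion=[[0,0,0.01,0,0,0,0.12],[0,0,0.01,0,0,0,0.12],[0,0,0.01,0,0,0,0.12],[0,0,0.01,0,0,0,0.12]])

```text
t: 19.8
tcp_pos: [0.5093, 0.0072, 0.1077]
tcp_rot: [0.032, 3.141, -0.0]
force: [0.6, -0.5, -0.8]
opening: 0.246
```

```bash
python3 - <<'E'
from h import *
cap('wrist','w12');crop('w12','z',180,120,160,120,5);go((.5091,.0068,.0735),88.8)
E
```

```text
t 19.85 tcp [0.5093 0.0072 0.1077] f [ 0.4 -0.2 -0.9] op 0.248
shift [ 0.0002 -0.0004  0.0342] turn [-0.01  0.04  0.04]
```

View pics/z.png

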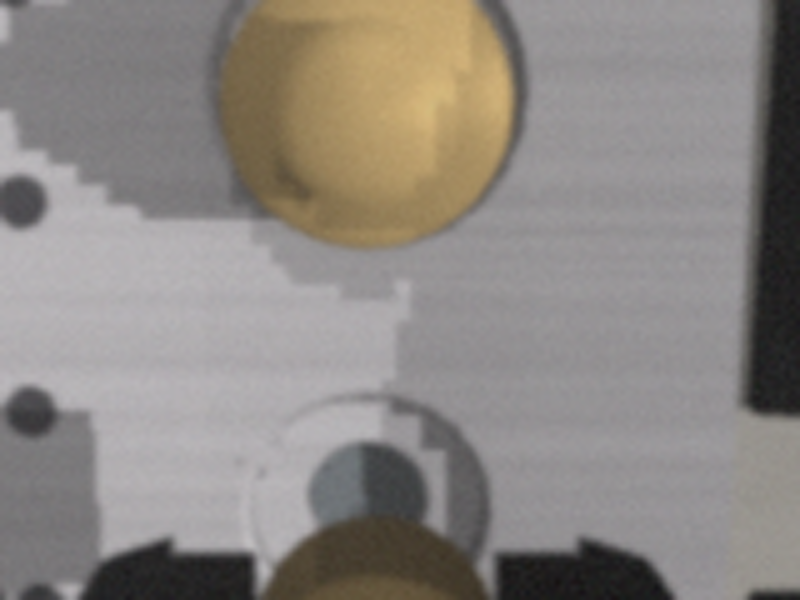

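```bash
python3 - <<'E'
from h import *
w=load('w12');f=lambda x,y:(180+x/5-.4,120+y/5-.4)
a=at_z(w,f(366,396),.089);l=at_z(w,f(247,505),.089);r=at_z(w,f(490,505),.089)
print('nest',a[0]+.0135,(l+r)/2,r-l)
b=at_z(w,f(377,514),.1205);print('weight',b[0]+.0115,b[1])
E
```

```text
nest 0.5094154437833878 [0.5089628  0.00645973 0.089     ] [ 5.50090579e-04  2.79556637e-02 -2.77555756e-17]
weight 0.5101665850702433 0.007607150605750586
```

Emit:
apply_moves(motion=[[0.0006,-0.001,0.012,0,0,0,0.12],[0.0006,-0.001,0.023,0,0,0,0.12],[0.0006,-0.001,0.03,0,0,0,0.12],[0.0006,-0.001,0.033,0,0,0,0.12],[0.0006,-0.001,0.0335,0,0,0,0.12],[0.0006,-0.001,0.0335,0,0,0,0.12]])

```text
t: 20.6
tcp_pos: [0.5087, 0.006, 0.0741]
tcp_rot: [0.032, 3.141, -0.0]
force: [0.7, -0.9, -1.0]
opening: 0.244
```

```bash
python3 - <<'E'
from h import *
cap('wrist','w13');crop('w13','z2',180,120,160,120,5);go((.5091,.0068,.0735),88.8)
E
```

```text
t 20.65 tcp [0.5087 0.006  0.0742] f [-0.1 -0.1 -1.4] op 0.245
shift [-0.0004  0.0008  0.0007] turn [-0.01  0.03  0.02]
```

View pics/z2.png

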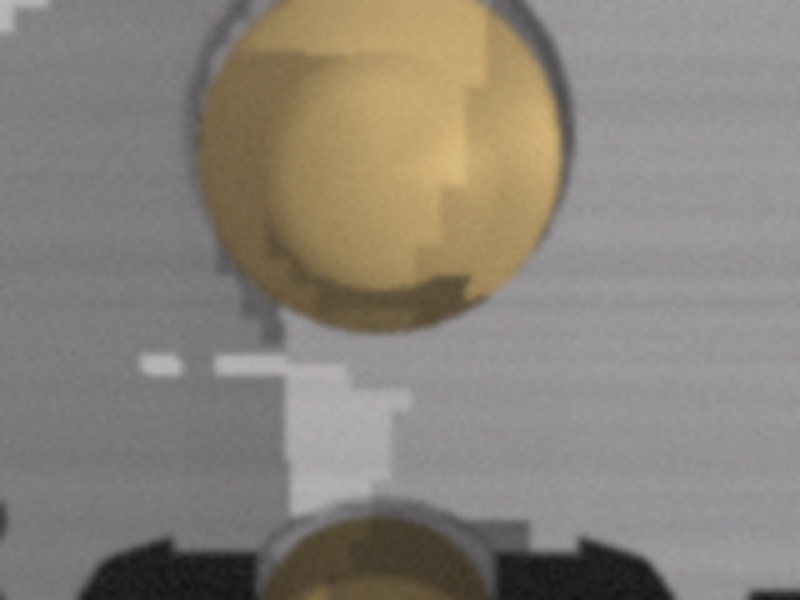

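It sits inside the rim with a gap all round. Lowering the last 1–2 mm.

Emit:
apply_moves(motion=[[0,0,0.0005,0,0,0,0.12],[0,0,0.001,0,0,0,0.12],[0,0,0.0015,0,0,0,0.12],[0,0,0.0015,0,0,0,0.12]])

```text
t: 21.15
tcp_pos: [0.5084, 0.0061, 0.0725]
tcp_rot: [0.032, 3.141, -0.0]
force: [0.7, 0.2, -0.3]
opening: 0.249
```

Emit:
apply_moves(motion=[[0,0,0.0005,0,0,0,0.12],[0,0,0.0008,0,0,0,0.12],[0,0,0.0008,0,0,0,0.12]])

```text
t: 21.52
tcp_pos: [0.5086, 0.006, 0.0724]
tcp_rot: [0.032, 3.141, -0.0]
force: [-3.4, 0.5, 7.7]
opening: 0.247
```

Contact. Back off slightly, release, lift.

Emit:
apply_moves(motion=[[0,0,-0.0006,0,0,0,0.12],[0,0,-0.0006,0,0,0,0.3],[0,0,-0.0006,0,0,0,0.4],[0,0,-0.0006,0,0,0,0.5],[0,0,-0.0006,0,0,0,0.5],[0,0,-0.02,0,0,0,0.5],[0,0,-0.06,0,0,0,0.5],[0,0,-0.1,0,0,0,0.5],[0,0,-0.1,0,0,0,0.5],[0,0,-0.1,0,0,0,0.5]])

```text
t: 22.78
tcp_pos: [0.508, 0.0062, 0.171]
tcp_rot: [-0.032, -3.141, -0.0]
force: [-0.2, -0.1, -0.5]
opening: 0.498
```

```bash
python3 - <<'E'
from h import *
cap('wrist','w14');cap('side','s14');crop('s14','s14c',240,100,90,130,5);go((.4816,-.1592,.15),88.8)
E
```

```text
t 22.875 tcp [0.5074 0.0063 0.1701] f [-0.7  0.5 -0.1] op 0.495
shift [ 0.0223 -0.166   0.0201] turn [ 0.03 -0.15  0.02]
```

View pics/w14.png

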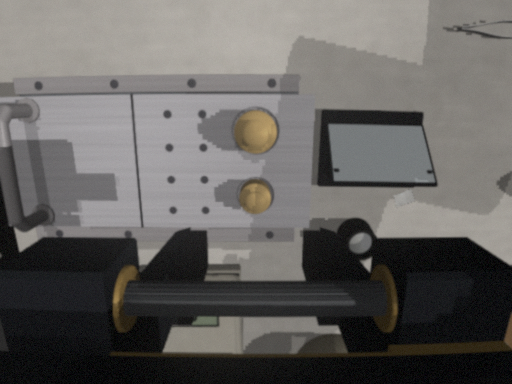

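View pics/s14c.png

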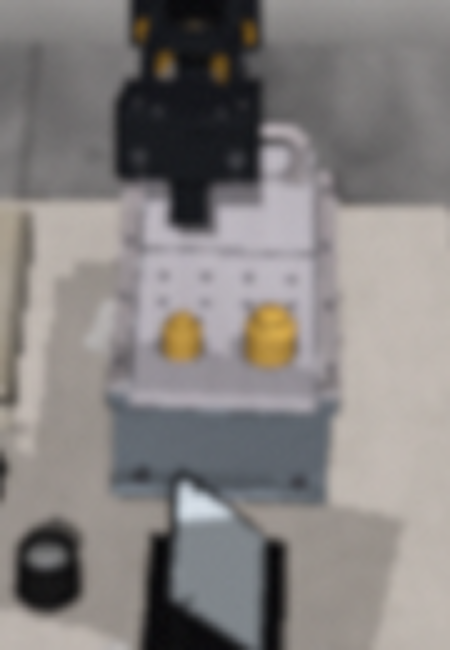

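Emit:
apply_moves(motion=[[0.01,-0.05,0,0,0,0,0.5],[0.022,-0.11,0,0,0,0,0.5],[0.022,-0.155,0.01,0,0,0,0.5],[0.022,-0.166,0.025,0,0,0,0.5],[0.022,-0.166,0.03,0,0,0,0.5],[0.022,-0.166,0.03,0,0,0,0.5],[0.022,-0.166,0.03,0,0,0,0.5]])

```text
t: 23.75
tcp_pos: [0.4833, -0.1583, 0.1418]
tcp_rot: [0.029, 3.141, 0.0]
force: [0.3, 0.5, 0.3]
opening: 0.502
```

```bash
python3 - <<'E'
from h import *
cap('wrist','w15');go((.4816,-.1592,.083),88.8)
E
```

```text
t 23.8 tcp [ 0.4834 -0.1584  0.142 ] f [-0.9  0.   0.8] op 0.499
shift [ 0.0018 -0.0008  0.059 ] turn [-0.01  0.03  0.12]
```

View pics/w15.png

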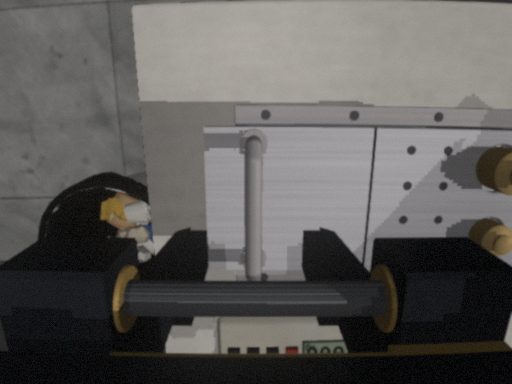

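Emit:
apply_moves(motion=[[0.001,-0.001,0.02,0,0,0,0.5],[0.001,-0.001,0.042,0,0,0,0.5],[0.001,-0.001,0.056,0,0,0,0.5],[0.001,-0.001,0.0585,0,0,0,0.5],[0.001,-0.001,0.0585,0,0,0,0.35],[0.001,-0.001,0.0585,0,0,0,0.2],[0.001,-0.001,0.0585,0,0,0,0.1],[0.001,-0.001,0.0585,0,0,0,0.04],[0.001,-0.001,0.0585,0,0,0,0],[0.001,-0.001,0.0585,0,0,0,0]], newtons=45)

```text
t: 25.05
tcp_pos: [0.4822, -0.1602, 0.0834]
tcp_rot: [0.032, 3.141, 0.001]
force: [0.6, 3.7, 3.4]
opening: 0.085
```

Emit:
apply_moves(motion=[[0,0,0,0,0,0,0],[0,0,0,0,0,0,0]])

```text
t: 25.3
tcp_pos: [0.4822, -0.1602, 0.0834]
tcp_rot: [0.032, 3.141, 0.0]
force: [-0.3, 4.9, 5.2]
opening: 0.084
```

```bash
python3 - <<'E'
from h import *
cap('wrist','w16');go((.4816,-.1592,.083),88.8)
E
```

```text
t 25.35 tcp [ 0.4822 -0.1602  0.0834] f [-0.4  5.   4.6] op 0.088
shift [0.0006 0.001  0.0004] turn [0.02 0.02 0.02]
```

View pics/w16.png

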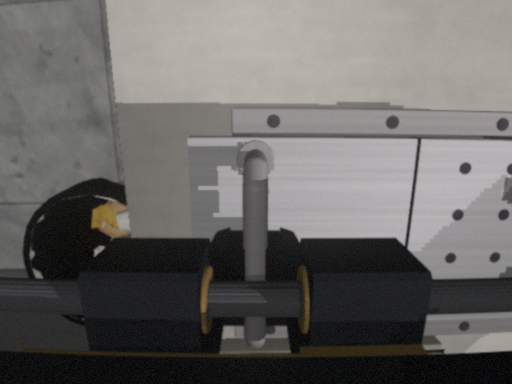

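Emit:
apply_moves(motion=[[0,0,0.0003,0,0,0,0],[0,0,0.0005,0,0,0,0],[0,0,0.0005,0,0,0,0]], newtons=55)

```text
t: 25.72
tcp_pos: [0.4822, -0.1602, 0.0833]
tcp_rot: [0.032, 3.141, 0.0]
force: [-1.4, 4.8, 9.6]
opening: 0.081
```

Emit:
apply_moves(motion=[[0,0.002,0,0,0,0,0],[0,0.006,0,0,0,0,0],[0,0.011,0,0,0,0,0],[0,0.016,0,0,0,0,0],[0,0.021,0,0,0,0,0],[0,0.026,0,0,0,0,0],[0,0.03,0,0,0,0,0],[0,0.03,0,0,0,0,0]])

```text
t: 26.72
tcp_pos: [0.4835, -0.1321, 0.0834]
tcp_rot: [0.032, 3.139, -0.005]
force: [0.1, -5.6, 4.5]
opening: 0.083
```

Emit:
apply_moves(motion=[[0,0.003,0.0005,0,0,0,0],[0,0.008,0.0006,0,0,0,0],[0,0.013,0.0006,0,0,0,0],[0,0.018,0.0006,0,0,0,0],[0,0.023,0.0006,0,0,0,0],[0,0.028,0.0006,0,0,0,0],[0,0.033,0.0006,0,0,0,0],[0,0.035,0.0006,0,0,0,0]])

```text
t: 27.72
tcp_pos: [0.4848, -0.0976, 0.0833]
tcp_rot: [0.032, 3.138, -0.006]
force: [1.3, -8.2, 7.3]
opening: 0.083
```

```bash
python3 - <<'E'
from h import *
cap('side','s17');crop('s17','s17c',240,100,90,130,5);go((.4816,-.1592,.083),88.8)
E
```

```text
t 27.775 tcp [ 0.4848 -0.0973  0.0833] f [ 0.3 -6.   7. ] op 0.078
shift [ 0.0019 -0.0619  0.0005] turn [-0.21  0.18  0.03]
```

View pics/s17c.png

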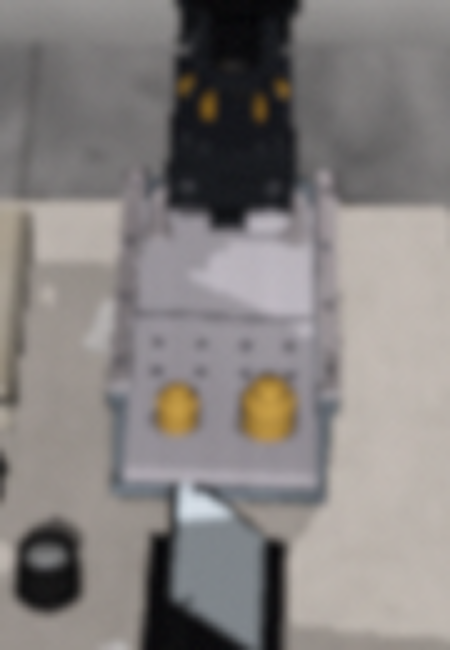

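Emit:
apply_moves(motion=[[0,0.003,0.0004,0,0,0,0],[0,0.008,0.0006,0,0,0,0],[0,0.013,0.0006,0,0,0,0],[0,0.018,0.0006,0,0,0,0],[0,0.023,0.0006,0,0,0,0],[0,0.028,0.0006,0,0,0,0],[0,0.03,0.0006,0,0,0,0],[0,0.03,0.0006,0,0,0,0]])

```text
t: 28.78
tcp_pos: [0.486, -0.0678, 0.0833]
tcp_rot: [0.032, 3.137, -0.007]
force: [0.8, -7.2, 10.3]
opening: 0.079
```

Emit:
apply_moves(motion=[[0,0.003,0.0003,0,0,0,0],[0,0.008,0.0005,0,0,0,0],[0,0.012,0.0005,0,0,0,0],[0,0.016,0.0005,0,0,0,0],[0,0.019,0.0005,0,0,0,0],[0,0.019,0.0005,0,0,0,0]])

```text
t: 29.52
tcp_pos: [0.4865, -0.0494, 0.0832]
tcp_rot: [0.032, 3.137, -0.008]
force: [-1.5, -8.8, 10.4]
opening: 0.087
```

```bash
python3 - <<'E'
from h import *
cap('side','s18');crop('s18','s18c',250,130,90,110,7);cap('wrist','w18');cap('top','t18');crop('t18','t18c',240,190,120,70,6);go((.4816,-.0402,.083),88.8)
E
```

```text
t 29.675 tcp [ 0.4865 -0.0494  0.0832] f [-1.9 -7.  10. ] op 0.086
shift [0.0051 0.0091 0.0001] turn [-0.28  0.25  0.02]
```

View pics/s18c.png

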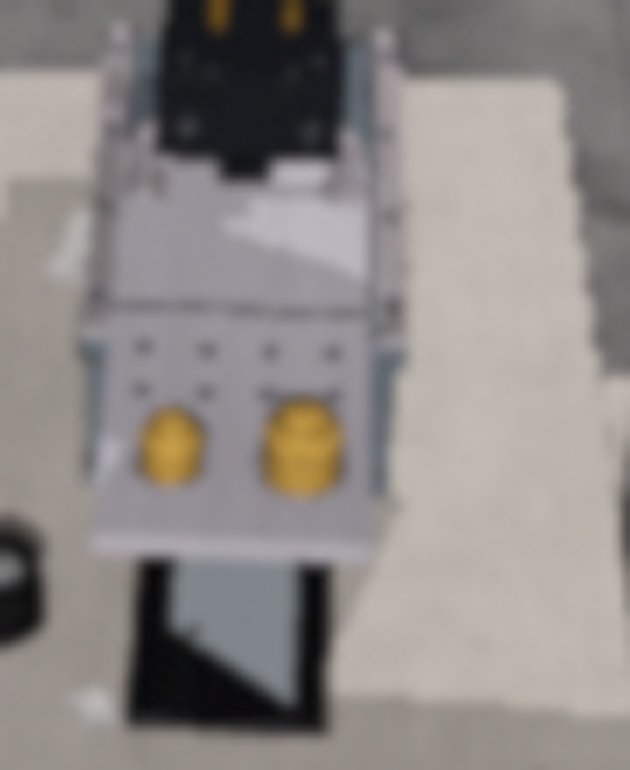

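View pics/w18.png

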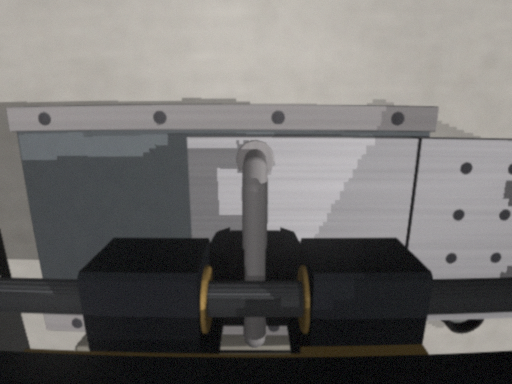

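View pics/t18c.png

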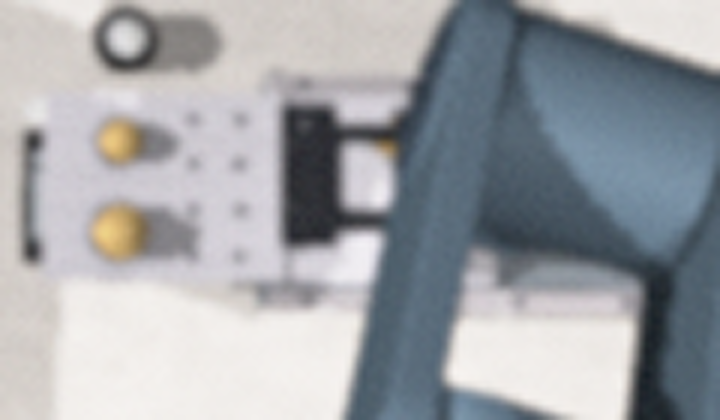

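```bash
python3 - <<'E'
from h import *
crop('w18','w18c',370,90,120,190,4)
E
```

```text
(no output)
```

View pics/w18c.png

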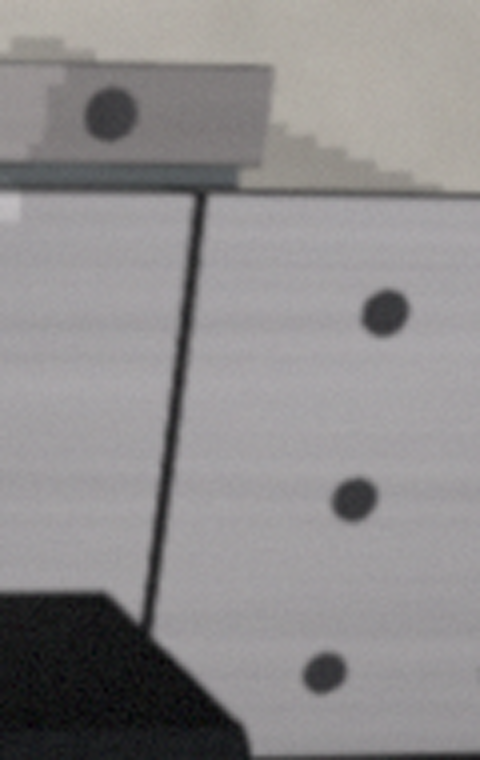

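```bash
cat > m.py <<'E'
from h import *
def meas(fn,sc,ends,deck,line):
    w=load(fn);f=lambda p:(sc[0]+p[0]/4-.375,sc[1]+p[1]/4-.375)
    E=[at_z(w,f(p),.085) for p in ends]+[at_z(w,f(p),.08) for p in deck];L=[at_z(w,f(p),.089) for p in line]
    for e in E+L:print(np.round(e,4))
    a=L[0]-L[1];a=a/np.linalg.norm(a);x=np.array([a[1],-a[0],0]);x*=np.sign(x[1]);print('yaw',np.degrees(np.arctan2(x[1],x[0])))
    x=np.array([.021,1,0])
    for e in E:print('remain',(e-L[0])@x)
E
python3 - <<'E'
from m import *
meas('w18',(370,90),[(273,68),(262,165)],[(238,187)],[(201,195),(150,630)])
E
```

```text
[0.4232 0.0393 0.085 ]
[0.4347 0.0391 0.085 ]
[0.4379 0.0389 0.08  ]
[0.4378 0.0299 0.089 ]
[0.4936 0.0292 0.089 ]
yaw 89.26089416219388
remain 0.009063469078614553
remain 0.00913959978509953
remain 0.009021490802771138
```

Emit:
apply_moves(motion=[[0,0.003,0.0001,0,0,0,0],[0,0.006,0.0002,0,0,0,0],[0,0.0085,0.0002,0,0,0,0],[0,0.0088,0.0002,0,0,0,0],[0,0.0088,0.0002,0,0,0,0]])

```text
t: 30.3
tcp_pos: [0.4867, -0.0412, 0.0832]
tcp_rot: [0.032, 3.137, -0.009]
force: [-4.1, -14.2, 17.2]
opening: 0.089
```

```bash
python3 - <<'E'
from h import *
cap('wrist','w19');crop('w19','w19c',370,90,120,190,4)
E
```

```text
(no output)
```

View pics/w19c.png

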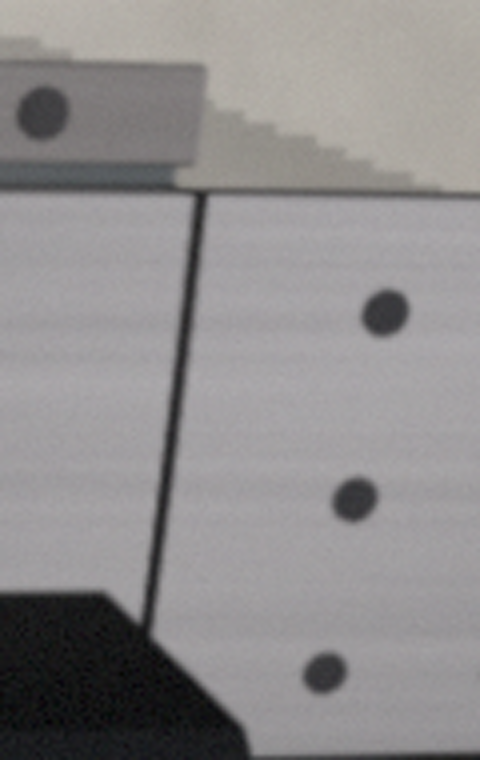

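```bash
python3 - <<'E'
from m import *
meas('w19',(370,90),[(206,66),(194,165)],[(173,187)],[(201,195),(150,630)])
cap('side','s19');crop('s19','s19c',250,130,90,110,7);print(manip.get_state()['force'])
E
```

```text
[0.4231 0.0392 0.085 ]
[0.4348 0.0388 0.085 ]
[0.438  0.0388 0.08  ]
[0.438  0.0381 0.089 ]
[0.4938 0.0374 0.089 ]
yaw 89.26139999345443
remain 0.0007852914093426405
remain 0.0006393110978489647
remain 0.0006400860823061176
[ -3.46528942 -12.09620153  17.44884971]
```

View pics/s19c.png

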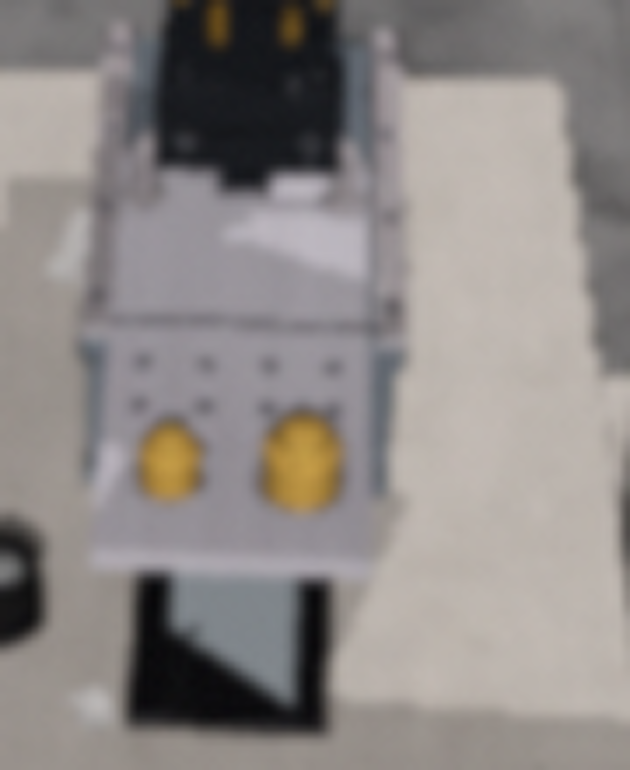

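Emit:
apply_moves(motion=[[0,0.0003,-0.0003,0,0,0,0],[0,0.0006,-0.0004,0,0,0,0],[0,0.0006,-0.0004,0,0,0,0],[0,0.0006,-0.0004,0,0,0,0]])

```text
t: 30.9
tcp_pos: [0.4867, -0.0399, 0.0832]
tcp_rot: [0.032, 3.137, -0.007]
force: [-0.5, -9.8, 14.7]
opening: 0.087
```

```bash
python3 - <<'E'
from h import *
cap('wrist','w20');crop('w20','w20c',370,90,120,190,4);cap('side','s20');crop('s20','s20c',250,130,90,110,7);s=manip.get_state();print(s['t'],s['tcp_pos'],s['force'])
E
```

```text
31.0 [ 0.48673174 -0.03983099  0.08324277] [-1.23206184 -9.07902315 15.55146571]
```

View pics/w20c.png

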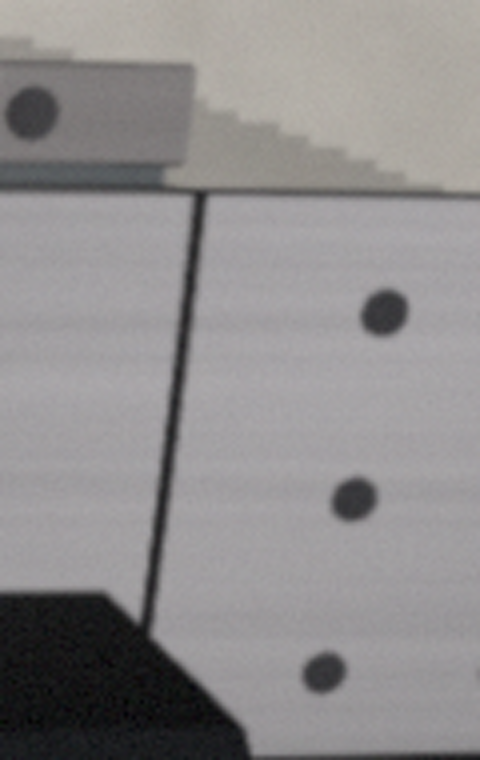

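View pics/s20c.png

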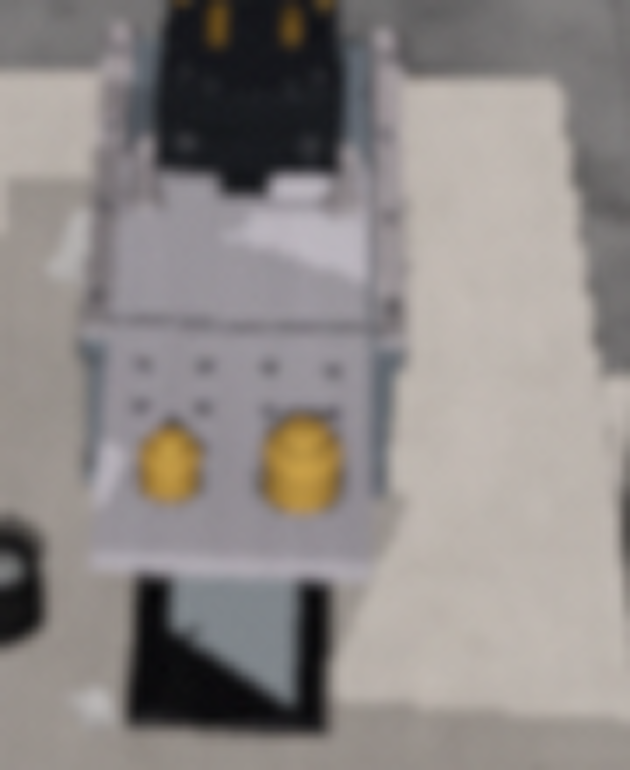

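```bash
python3 - <<'E'
from m import *
meas('w20',(370,90),[(194,66),(183,165)],[(163,187)],[(200,195),(150,630)])
s=load('s20')
for p in [(.429,.0381,.085),(.5433,.0358,.085),(.436,.0392,.089),(.536,.0375,.089)]:print(p,(proj(s,p)-[250,130]+.43)*7)
E
```

```text
[0.4231 0.0391 0.085 ]
[0.4348 0.0388 0.085 ]
[0.438  0.0389 0.08  ]
[0.438  0.0394 0.089 ]
[0.4938 0.0388 0.089 ]
yaw 89.37635946049997
remain -0.0005537231615769655
remain -0.0006004331780216016
remain -0.0005102253343115357
(0.429, 0.0381, 0.085) [392.16139383 334.80795486]
(0.5433, 0.0358, 0.085) [ 95.48514232 324.56212039]
(0.436, 0.0392, 0.089) [374.64764148 328.1930849 ]
(0.536, 0.0375, 0.089) [114.29292686 319.74594676]
```

Emit:
apply_moves(motion=[[0,-0.0008,0,0,0,0,0],[0,-0.0016,0,0,0,0,0],[0,-0.0016,0,0,0,0,0],[0,-0.0016,0,0,0,0,0]])

```text
t: 31.5
tcp_pos: [0.4867, -0.0398, 0.0832]
tcp_rot: [0.032, 3.137, -0.003]
force: [-1.1, -3.7, 15.0]
opening: 0.087
```

```bash
python3 - <<'E'
from h import *
cap('wrist','w21');crop('w21','w21c',370,90,120,190,4);s=manip.get_state();print(s['t'],s['tcp_pos'],s['force'])
E
```

```text
31.55 [ 0.48672092 -0.03981568  0.08319673] [ 0.22733621 -4.18195239 15.14627764]
```

View pics/w21c.png

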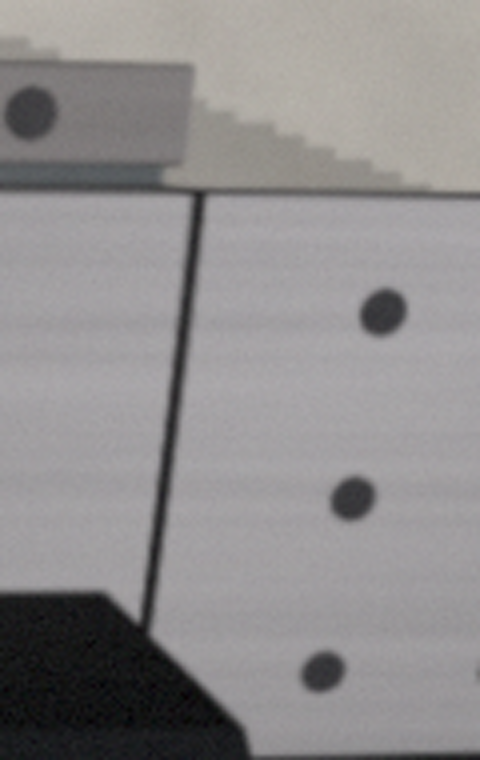

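Emit:
apply_moves(motion=[[0,-0.001,-0.0001,0,0,0,0],[0,-0.002,-0.0002,0,0,0,0],[0,-0.0025,-0.0003,0,0,0,0],[0,-0.0025,-0.0003,0,0,0,0]])

```text
t: 32.05
tcp_pos: [0.4865, -0.0404, 0.0832]
tcp_rot: [0.033, 3.137, 0.002]
force: [1.4, 4.6, 12.1]
opening: 0.087
```

Moved back about 0.6 mm. Checking that everything is settled.

Emit:
apply_moves(motion=[[0,0,0,0,0,0,0],[0,0,0,0,0,0,0],[0,0,0,0,0,0,0],[0,0,0,0,0,0,0]])

```text
t: 32.55
tcp_pos: [0.4865, -0.0408, 0.0832]
tcp_rot: [0.032, 3.137, 0.001]
force: [1.1, 3.1, 12.5]
opening: 0.09
```

```bash
python3 - <<'E'
from h import *
cap('wrist','w22');crop('w22','w22c',370,90,120,190,4);cap('side','s22');s=manip.get_state();print(s['t'],s['tcp_pos'],s['force'])
E
```

```text
32.65 [ 0.48645848 -0.04089502  0.08321939] [ 1.35180041  2.61250829 12.58010309]
```

View pics/w22c.png

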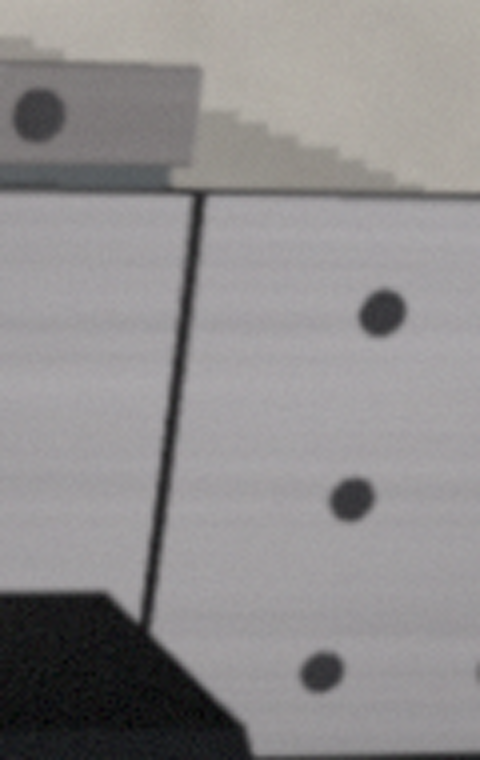

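View pics/s22.png

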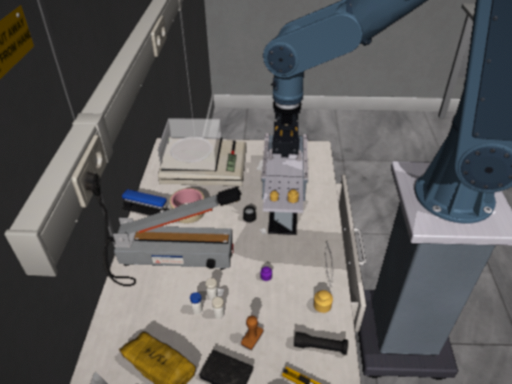

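```bash
python3 - <<'E'
from m import *
meas('w22',(370,90),[(202,67),(190,165)],[(169,187)],[(200,195),(149,630)])
E
```

```text
[0.423  0.0393 0.085 ]
[0.4346 0.0389 0.085 ]
[0.4378 0.0389 0.08  ]
[0.4378 0.0386 0.089 ]
[0.4938 0.0378 0.089 ]
yaw 89.22760350903664
remain 0.00045999613597059725
remain 0.00028752503233599365
remain 0.00029654712780033984
```

Emit:
apply_moves(motion=[[0,0.0004,0,0,0,0,0],[0,0.0008,0,0,0,0,0],[0,0.0008,0,0,0,0,0],[0,0.0008,0,0,0,0,0],[0,0.0008,0,0,0,0,0],[0,0.0008,0,0,0,0,0]])

```text
t: 33.4
tcp_pos: [0.4865, -0.0409, 0.0832]
tcp_rot: [0.032, 3.137, -0.002]
force: [1.0, -1.8, 14.3]
opening: 0.087
```

Emit:
apply_moves(motion=[[0,0,0,0,0,0,0],[0,0,0,0,0,0,0],[0,0,0,0,0,0,0],[0,0,0,0,0,0,0],[0,0,0,0,0,0,0],[0,0,0,0,0,0,0],[0,0,0,0,0,0,0],[0,0,0,0,0,0,0]])

```text
t: 34.4
tcp_pos: [0.4865, -0.0409, 0.0832]
tcp_rot: [0.032, 3.137, -0.001]
force: [0.3, 0.3, 14.7]
opening: 0.085
```

Stable: the line is within about 0.3 mm of the end, with 14 N of downward hold and almost no lateral force. Handing in.

```bash
python3 - <<'E'
from h import *
print(manip.sign_off())
E
```

```text
the job is handed in; nothing more can be done
None
```

I set both weights upright in their nests and let go while the plate was still well back. I then slid the plate out over the mirror and handed the job in at about 34 s, still gripping the handle.

**Last checks**
- **Line position:** my last measurement put the scribed line about 0.3–0.5 mm short of the stand's end at the robot-side strip. Across the middle it is about level, because the plate sits about 0.5° askew within its play. I overshot the end by about 0.5–1 mm and pulled back.
- **Hold:** the plate held still over the last second, pressed down with about 14 N, with almost no sideways force. In the images it lay flat on the deck.
- **Weights and other things:** both weights looked upright in the last side picture. I saw nothing else disturbed, but did not check each item separately.

**What disagreed**
- **Fingertip position:** the tips are about 19 mm behind the reported TCP, not 11 mm ahead as stated. My first two tries at the large weight therefore closed above its body. They did not move it, and I corrected the heights from the images.

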